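Clip the tag plate to an instrument basket and lift the basket level

ROBOT

A 7-joint arm with a two-finger parallel gripper is mounted at the origin on the work surface. World frame = base frame: x ahead of the robot, y to its left, z up, the work surface at z = 0. Lengths are in m, angles in degrees, forces in N, time in s.
With the tool pointing down it reaches from about 0.425 to 0.875 m from the base axis. Payload 4.7 kg.
Tool frame: the origin (TCP) lies midway between the tips of the shut fingers; the grasp point (between the pads) lies 19 mm behind it; y points along the fingers, x is the direction in which the jaws open and shut, and the axes are right-handed (so a half turn about y gives the same grasp; the last joint's range is limited). The gripper opens to 87 mm and grips with 3 to 60 N. Pads are 19 mm wide; open, the fingers measure 117 mm over their backs; the gripper's body (75 mm by 190 mm) begins 51 mm behind the grasp point.
Start: joints at [-74.078, 18.392, -4.016, 83.108, 1.295, 78.541, -3.26], TCP at [0.17, 0.628, 0.223] pointing down, gripper open.
Joint ranges: [-163.93, 163.93], [-17.29, 119.83], [-79.2, 71.16], [3.27, 140.29], [-89.18, 269.18], [5.43, 117.66], [-154.24, 154.24]. Speed limits (degrees/s): [147.25, 147.25, 180, 180, 180, 180, 180].

INTERFACE

Orientations are given as [roll, pitch, yaw] about the fixed x, y, z axes, in that order (R = Rz(yaw) Ry(pitch) Rx(roll)).
In Python, from cell import env gives the robot as it stands.
- The arm moves only by the tool carry_out, never from a script. Its argument "targets" is a list of rows, each a list of 2 entries, a list of its own where there are three numbers: the shift along the tool's x, y, z in mm, then the turn, a rotation vector about the tool's x, y, z in degrees. A call has 1 to 12 rows; each row shifts and turns the commanded pose from where the row before left it, along the tool's axes as they then stand; what a row does not reach is not made up. A row lasts 1/10 s, in which the tool goes at most 50 mm and 8.59 degrees, less where a joint would pass 70% of its speed; a pose out of reach is approached as far as the arm can. A call with a gripper value outside its range is refused whole. "jaw" is the opening, from 0 (shut) to 1 (fully open), set as the call begins (left out, the last holds). The fingers move at their own pace and stop on an object; "squeeze" is the grip in N (left out, the last holds). Time passes only in rows, so rows that do not move let the fingers close. It gives the time, the measured TCP pose, the force and the opening at its end, in the units of the state.
- env.get_obs(): the state, without advancing time (a new reading comes with each control period).
- env.read_camera(name): name is "side" or "top" or "wrist"; returns the picture (420x560x3 uint8, red, green, blue); there is no depth.
- env.get_calibration(name): a dict with "fx", "fy", "cx", "cy" (pixels), "D" ([k1, k2, p1, p2, k3] as OpenCV has them; the pictures are not rectified), "R" (3x3) and "t" (3): a world point X has camera coordinates R X + t; the wrist camera has in their place "hand_eye" (4x4, takes a point from camera to tool coordinates, whose origin is the TCP and whose axes are the tool frame's). Camera axes: x right, y down, z forward; pixel columns grow to the right and rows downward; lengths in m; the calibration is good to about 2 mm. A picture is of the moment at which its call begins: read the wrist's pose just before it. get_calibration takes no time and is no camera call.
- env.sign_off(): hands the job in, once; it reports no verdict.
Trained networks look in the newest picture that a camera, given by its name, has taken for a name from the list of things; names that differ only in an ending like _2 or _b are one class to them, and where a whole thing is asked for, a point or a joint stands for the part that bears it (a point fixed in the world has none). Each returns a list of dicts, best first, with "p" (0 to 1); they miss things now and then, are a little off and sometimes report something else, mostly with a low value. They report only what shows in the picture. A call takes as long as a camera call.
- env.outline_of(camera, label): "mask" (420x560 bool, what is visible of it) and "xy" ([column, row] in pixels, amid what is visible of it).
The state is a dict: "time_s": time; "qpos": joint angles; "joint_velocities": joint speeds; "effort": joint torques, N m; "tool_pos": TCP position; "tool_rot": TCP orientation; "force": force on the tool from outside, world axes, zero at the start; "wrist_torque": the same for the moment, N m; "grip_width": finger opening in m.
Only numpy, scipy, OpenCV 4.12 (cv2) and the standard library are available. Lean on these libraries where they do the work, as an engineer would, in place of code of your own. Each camera call takes 0.05 s, during which the arm holds its last target.

TASK

Get the instrument basket ready to be carried to the steriliser: squeeze the steel spring clip open by its tails, slip its jaws over the free upright edge of the basket's tab and the blank tag plate that stands against it, and let the clip close so that it clamps the two together. Then take the basket by its carrying bar, lift it straight up about 10 cm off its mat and finish holding it there, still and level, with the clip on, the tag in its pocket and the instruments inside. Your program ends while the gripper holds the basket; leave the other things on the table where they are.

Things in the scene. Friction and masses are not known exactly. Their poses are not given: they have to be found in the camera images.
- mat: flat black rubber mat, 150 x 220 x 6 mm, fixed on the table; the basket stands on it. Origin: centre of its underside, z up.
- basket: open steel instrument basket with arch handle, loose, 0.4 kg (0.6 with all it carries). Tray 120 (x) x 190 (y) x 45 mm high. Origin: centre of its underside; z up. At the +y end of its -x side, which faces the robot, an upright tab 3 mm thick (x -60 to -57) rises to z 100, from y 40 to 119, so its end stands 24 mm beyond the tray. The tag stands in a pocket on the tab's -x face.
- handle (a point): centre of the basket's carrying bar, 130 mm above the basket's origin; basket axes. The bar runs along y, 206 long, 14 wide (x), 12 high, on an 8 mm thick post at each end (y = +-99 mm). Pinch it across x; over 90 mm free beneath it.
- tag_edge (a point): on the free vertical +y edge of tab and tag together, mid-thickness of the 7 mm stack (3 tab + 4 tag); at (-60.5, 119, 78) mm in the basket, basket axes. Pocket: floor at z 40, front lip x -65.5 to -68.5 up to z 56, end stop y 119 to 122 up to z 50. From z 56 to 100 the edge is free: the clip goes on here moving along basket -y, a jaw either side in x.
- tag: blank aluminium plate 4 (x) x 72 (y) x 60 (z) mm, loose, standing upright in the basket's pocket against the tab with 1.5 mm play, its top level with the tab's. Origin: centre of its lower edge, z up.
- clip: steel spring clip (clothes-peg kind, two arms on a dark coil), loose, 50 g, 93 long, 22 mm high as it lies on its side, hinge axis upright. Origin: on the hinge axis at the underside; x points along the clip to the jaws, z up. Jaw tips at x = 37 mm, shut. Coil radius 6.5. Squeezing the tails opens the jaws: fully, tips about 22 mm apart and 14 at x = 18, where the stack's edge should sit.
- clip_tails (a point): midway between the tails, clip-frame (-34, 0, 11) mm: squeeze here, pads either side in the clip's y. Tails spread from 25 mm over both at x = -4 to 57 mm at x = -56; fully squeezed they are parallel, about 26 mm over both. Full opening takes about 14 N here; while squeezed the clip stays open and can be carried; let go, it closes with about 8 N.
- clip_half (a joint): opening angle between the clip's arms: 0 jaws shut, about 0.15 closed on the 7 mm stack, 0.6 rad fully open (stop). Spring 0.38 N m/rad, preloaded to 0.23 N m at 0. Each arm turns half of it when squeezed.
- spanner: flat steel spanner 158 x 24 x 8 mm, loose in the basket along its y. Origin: centre of its underside.
- driver: black-handled driver 125 x 18 x 18 mm, loose in the basket along its y. Origin: underside, near its middle.
- cup: small open steel cup, 52 mm across, 34 mm high: bystander. Origin: centre of its underside.
- clamp_block: aluminium fixator clamp block 34 x 26 x 34 mm: bystander. Origin: centre of its underside.
- t_wrench: blue-handled tool lying on the table, 160 x 22 x 22 mm: bystander. Origin: underside, near its middle.
- sleeve: brass-handled tool lying on the table, 160 x 22 x 22 mm: bystander. Origin: underside, near its middle.
- bottle: white plastic bottle, 60 mm across, 130 mm high: bystander. Origin: centre of its underside.
- rod_pack: flat aluminium case 50 x 130 x 18 mm: bystander. Origin: centre of its underside.

How it is judged:
By the outcome, as a careful person would: the job done as asked, in the order asked, and still so for the second after the job is handed in, while the arm keeps its last pose, push and grip.
It also fails if it takes over 56 s, if anything falls off the work surface, if the arm or the gripper's body presses on something with over 40 N, if the wrist force passes 120 N, or if a joint passes its speed limit or range.

## Working session

There is one attempt and no reset: what is moved stays moved. The work goes in short steps, Python scripts to look and compute and a tool call to move; the robot and the scene stay as the last step left them, time stands still between calls to the robot, and variables do not carry over. Pictures are saved under pics/ and viewed, and the job is handed in when it is done.

Besides the shell and the picture viewer there is one more tool, called after "Emit:" in YAML: its name, and indented under it one key for each argument. carry_out: Moves the arm, as the interface text tells. Its arguments: {"type":"object","properties":{"targets":{"type":"array","items":{"type":"array"}},"jaw":{"type":"number"},"squeeze":{"type":"number"}},"required":["targets"]}

```bash
mkdir -p pics; cat > h.py <<'E'
import numpy as np,cv2
from cell import env
def save(n,img): cv2.imwrite('pics/'+n+'.png',img[:,:,::-1])
def ray(name,px,obs=None):
    c=env.get_calibration(name)
    K=np.array([[c['fx'],0,c['cx']],[0,c['fy'],c['cy']],[0,0,1.]])
    p=cv2.undistortPoints(np.array(px,float).reshape(-1,1,2),K,np.array(c['D'],float)).reshape(-1,2)
    d=np.c_[p,np.ones(len(p))]
    if 'R' in c:
        R=np.array(c['R']);t=np.array(c['t']); o=-R.T@t; w=d@R
    else:
        H=np.array(c['hand_eye']); T=pose(obs); M=T@H; o=M[:3,3]; w=d@M[:3,:3].T
    return o,w/np.linalg.norm(w,axis=1)[:,None]
def rpy(r):
    from scipy.spatial.transform import Rotation as Ro
    return Ro.from_euler('xyz',r,degrees=True).as_matrix()
def pose(obs):
    T=np.eye(4);T[:3,:3]=rpy(obs['tool_rot']);T[:3,3]=obs['tool_pos'];return T
def proj(name,X,obs=None):
    c=env.get_calibration(name)
    K=np.array([[c['fx'],0,c['cx']],[0,c['fy'],c['cy']],[0,0,1.]])
    X=np.array(X,float).reshape(-1,3)
    if 'R' in c: R=np.array(c['R']);t=np.array(c['t'])
    else:
        M=np.linalg.inv(pose(obs)@np.array(c['hand_eye'])); R=M[:3,:3];t=M[:3,3]
    return cv2.projectPoints(X,cv2.Rodrigues(R)[0],t,K,np.array(c['D'],float))[0].reshape(-1,2)
def onz(name,px,z,obs=None):
    o,w=ray(name,px,obs); return o+w*((z-o[2])/w[:,2])[:,None]
def tri(rays):
    A=np.zeros((3,3));b=np.zeros(3)
    for o,w in rays:
        P=np.eye(3)-np.outer(w,w);A+=P;b+=P@o
    x=np.linalg.solve(A,b)
    return x,[np.linalg.norm((np.eye(3)-np.outer(w,w))@(x-o)) for o,w in rays]
E
python3 - <<'E'
from h import *
o=env.get_obs();print(o)
for n in('side','top','wrist'):
    save(n+'0',env.read_camera(n)); c=env.get_calibration(n); print(n,c)
E
```

```text
{'time_s': 0.0, 'qpos': array([-74.07750539,  18.43793518,  -4.01625734,  83.17414725,
         1.29369938,  78.54133212,  -3.26020166]), 'joint_velocities': array([-0.04645533,  0.01578549, -0.00574715, -0.01522279,  0.07412156,
        0.17296856, -0.01218905]), 'effort': array([ 2.99107887e-04, -4.91294360e+01, -4.03776057e-01, -3.12525129e+01,
       -6.39297534e-02,  4.35497565e-02,  1.52661114e-04]), 'tool_pos': array([0.16937803, 0.62697193, 0.22148097]), 'tool_rot': array([-90.00426937,   0.10824064,  74.88746177]), 'force': array([ 0.25779916,  0.34684876, -0.56995977]), 'wrist_torque': array([-0.01094491,  0.00013293, -0.01055173]), 'grip_width': 0.08682619207594938}
side {'fx': 531.4024200832837, 'fy': 531.4024200832837, 'cx': 278.6297112401469, 'cy': 209.03787073666194, 'D': array([-0.12269036,  0.        ,  0.        ,  0.        ,  0.        ]), 'R': array([[ 0.75752179, -0.65274755,  0.00902018],
       [-0.33847234, -0.40454156, -0.8495779 ],
       [ 0.55820893,  0.64052069, -0.52738604]]), 't': array([-0.48889091,  0.26577091,  0.93934669])}
top {'fx': 538.122591384
[... 203 characters left out ...]
784],
       [-0.99511412, -0.02123212, -0.09642144],
       [ 0.0962835 ,  0.00742844, -0.99532623]]), 't': array([-0.04360927,  0.62228065,  1.30194199])}
wrist {'fx': 313.79452076475826, 'fy': 313.79452076475826, 'cx': 281.38251973544874, 'cy': 206.57986269270123, 'D': array([-0.04006156,  0.        ,  0.        ,  0.        ,  0.        ]), 'hand_eye': array([[ 9.99999865e-01,  4.68937459e-04,  2.24053878e-04,
         1.46059511e-03],
       [-9.85343807e-05, -2.52220803e-01,  9.67669704e-01,
        -1.62970256e-01],
       [ 5.10287621e-04, -9.67669596e-01, -2.52220723e-01,
         7.00521734e-02],
       [ 0.00000000e+00,  0.00000000e+00,  0.00000000e+00,
         1.00000000e+00]])}
```

View pics/side0.png

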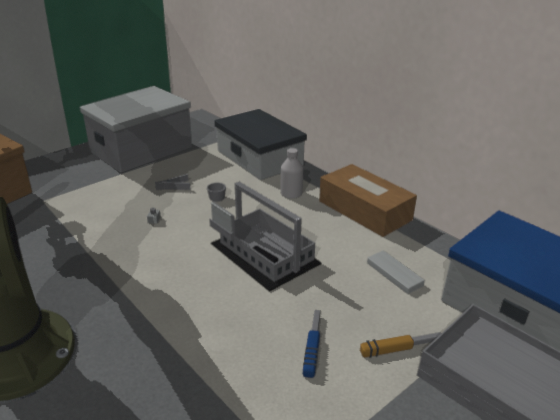

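View pics/top0.png

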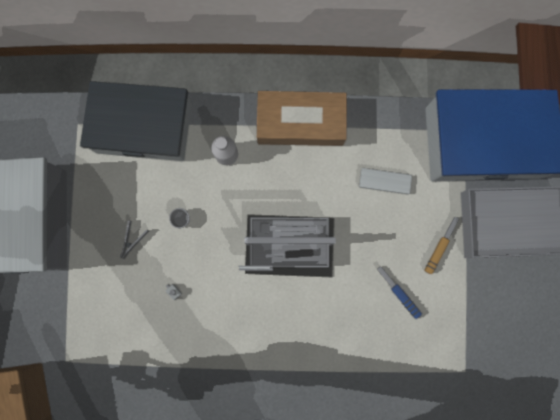

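View pics/wrist0.png

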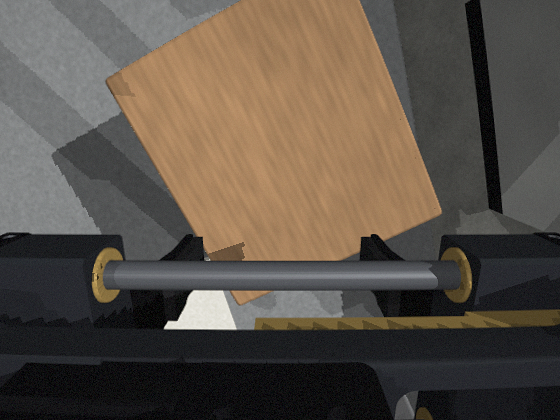

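The top view shows the clip near (135,238), the basket around (290,245) with its tab at about (256,268), and the clip's shape open towards the upper left or right. Next I measure.

```bash
python3 - <<'E'
from h import *
for n in('side','top'):
    img=env.read_camera(n)
    for l in('clip','basket','tag','handle','tag_edge','clip_tails','mat'):
        r=env.outline_of(n,l)
        for k in r[:2]:
            m=k['mask'];print(n,l,round(k['p'],2),np.round(k['xy'],1),m.sum(), np.round(onz(n,[k['xy']],0.01)[0],3))
        if l in('clip','tag'): np.save(f'm_{n}_{l}.npy',r[0]['mask']) if r else 0
    if n=='top':
        save('topclip',cv2.resize(img[190:320,60:340],None,fx=2.8,fy=2.8,interpolation=cv2.INTER_CUBIC))
    else:
        save('sideclip',cv2.resize(img[140:290,130:330],None,fx=4,fy=4,interpolation=cv2.INTER_CUBIC))
E
```

```text
side clip 0.68 [175.2 186.2] 381 [0.553 0.328 0.01 ]
side basket 0.83 [265.1 236.6] 4575 [ 0.589 -0.017  0.01 ]
side tag 0.79 [220.5 214.3] 365 [0.565 0.131 0.01 ]
side tag 0.45 [263.2 237.1] 4397 [ 0.584 -0.016  0.01 ]
side handle 0.67 [263.4 238.1] 4696 [ 0.582 -0.019  0.01 ]
side tag_edge 0.68 [269.1 238.3] 4400 [ 0.591 -0.028  0.01 ]
side clip_tails 0.85 [174. 187.] 383 [0.548 0.327 0.01 ]
side mat 0.61 [257.2 271.8] 1052 [ 0.491 -0.108  0.01 ]
top clip 0.57 [130.5 243.7] 299 [0.546 0.343 0.01 ]
top basket 0.77 [286.1 245.8] 3730 [ 0.55  -0.051  0.01 ]
top tag 0.59 [254.1 268.9] 57 [0.49  0.027 0.01 ]
top handle 0.79 [284.  245.8] 3588 [ 0.55  -0.046  0.01 ]
top tag_edge 0.83 [289.  241.5] 3252 [ 0.561 -0.058  0.01 ]
top tag_edge 0.18 [224.2 149.3] 613 [0.792 0.112 0.01 ]
top clip_tails 0.83 [130.5 245.6] 285 [0.541 0.342 0.01 ]
top mat 0.66 [305.9 269.4] 900 [ 0.492 -0.102  0.01 ]
```

View pics/topclip.png

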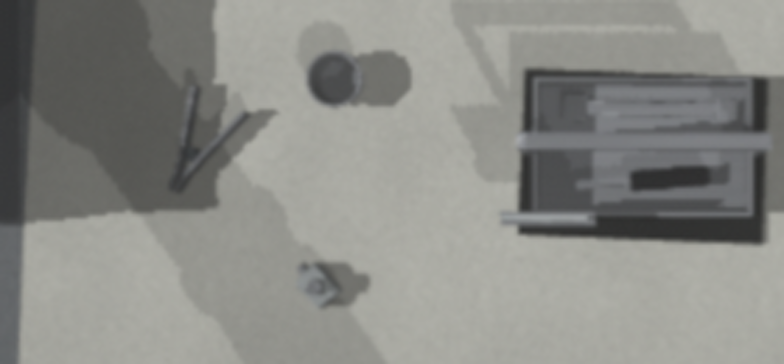

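View pics/sideclip.png

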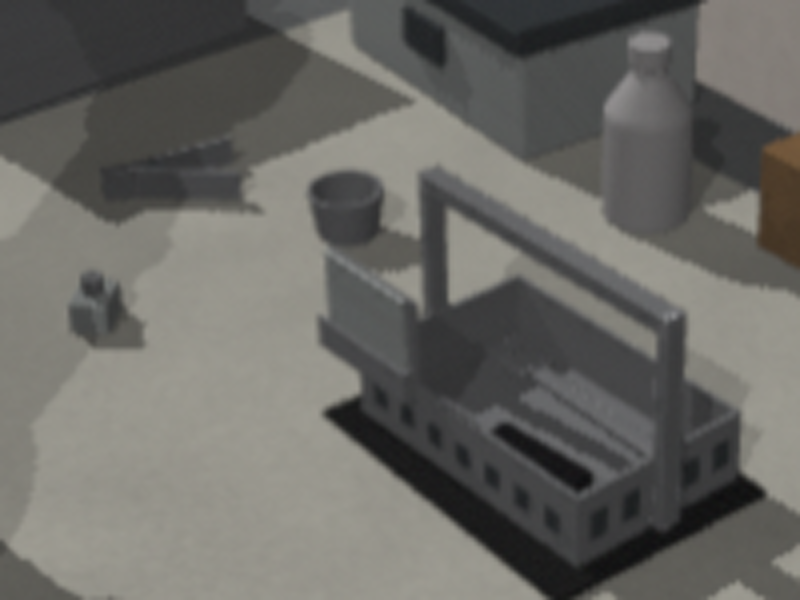

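```bash
python3 - <<'E'
from h import *
P=onz('top',[(122.5,257),(129.3,220.5),(148.5,230.3)],0.022)
print(np.round(P,4)); tm=(P[1]+P[2])/2; d=P[0]-tm; print(np.linalg.norm(d[:2]),np.degrees(np.arctan2(d[1],d[0])),np.linalg.norm(P[1]-P[2]))
# basket corners: tab end & mat corners
print(onz('top',[(247,214.5),(334,217),(245,274),(333,276.5)],0.006).round(4))
print(onz('top',[(245.5,240),(334.5,241)],0.142).round(4),onz('top',[(239.5,268),(272,268)],0.106).round(4))
print(onz('top',[(240,222),(120,290),(20,270),(45,270)],0.1).round(3))
E
```

```text
[[0.5112 0.3584 0.022 ]
 [0.6035 0.345  0.022 ]
 [0.5799 0.2946 0.022 ]]
0.08925880715880402 154.38190231696777 0.0557080843332692
[[ 0.6265  0.0489  0.006 ]
 [ 0.6249 -0.1706  0.006 ]
 [ 0.477   0.05    0.006 ]
 [ 0.4754 -0.1701  0.006 ]]
[[ 0.5553  0.0418  0.142 ]
 [ 0.5574 -0.1593  0.142 ]] [[ 0.4919  0.0564  0.106 ]
 [ 0.4936 -0.0189  0.106 ]]
[[0.599 0.059 0.1  ]
 [0.432 0.338 0.1  ]
 [0.471 0.591 0.1  ]
 [0.473 0.526 0.1  ]]
```

Emit:
carry_out:
  targets:
    - [[0,-50,0],[0,0,0]]
    - [[0,-50,0],[0,0,0]]
    - [[0,-50,0],[0,0,0]]

```text
time_s: 1.25
tool_pos: [0.1695, 0.6271, 0.3743]
tool_rot: [-90.0, 0.0, 74.9]
force: [-0.4, 1.0, -0.5]
grip_width: 0.0869
```

Emit:
carry_out:
  targets:
    - [[-17,0,-43],[0,0,0]]
    - [[-17,0,-43],[0,0,0]]
    - [[-17,0,-43],[0,0,0]]
    - [[-17,0,-43],[0,0,0]]
    - [[-17,0,-43],[0,0,0]]
    - [[-17,0,-43],[0,0,0]]
    - [[-17,0,-43],[0,0,0]]
    - [[-17,0,-43],[0,0,0]]
    - [[-17,0,-43],[0,0,0]]
    - [[-17,0,-43],[0,0,0]]
    - [[-14,0,-40],[0,0,0]]

```text
time_s: 2.35
tool_pos: [0.5769, 0.3254, 0.3729]
tool_rot: [-90.0, -0.0, 74.8]
force: [-0.4, 0.4, 0.5]
grip_width: 0.0871
```

Emit:
carry_out:
  targets:
    - [[0,0,0],[0,8.5,0]]
    - [[0,0,0],[0,8.5,0]]
    - [[0,0,0],[0,8.5,0]]
    - [[0,0,0],[0,8.5,0]]
    - [[0,0,0],[0,8.5,0]]
    - [[0,0,0],[0,8.5,0]]
    - [[0,0,0],[0,8.5,0]]
    - [[0,0,0],[0,8.5,0]]
    - [[0,0,0],[0,8.5,0]]
    - [[0,0,0],[0,8.5,0]]
    - [[0,0,0],[0,8.5,0]]
    - [[0,0,0],[0,8.5,0]]

```text
time_s: 3.55
tool_pos: [0.5752, 0.3275, 0.3726]
tool_rot: [-90.0, 0.0, -27.5]
force: [-0.6, -0.4, 0.3]
grip_width: 0.0869
```

```bash
python3 - <<'E'
from h import *
o=env.get_obs();print(o['tool_pos'],o['tool_rot'],o['qpos'])
E
```

```text
[0.57519169 0.32745661 0.37258566] [-8.99926692e+01  4.64997832e-03 -2.74512123e+01] [-50.64935534  19.72075959  26.72822672  66.61153524  -8.77909779
  95.56689691 -53.5969772 ]
```

Emit:
carry_out:
  targets:
    - [[0,15,0],[0,8.05,0]]
    - [[0,15,0],[0,8.05,0]]
    - [[0,15,0],[0,8.05,0]]
    - [[0,15,0],[0,8.05,0]]
    - [[0,15,0],[0,8.05,0]]
    - [[0,15,0],[0,8.05,0]]
    - [[0,15,0],[0,8.05,0]]
    - [[0,15,0],[0,8.05,0]]
    - [[0,15,0],[0,8.05,0]]
    - [[0,15,0],[0,8.05,0]]
    - [[0,15,0],[0,8.05,0]]
    - [[0,0,0],[0,0,0]]

```text
time_s: 4.75
tool_pos: [0.5738, 0.327, 0.2052]
tool_rot: [-90.1, -0.2, -115.7]
force: [-0.2, 0.2, 0.1]
grip_width: 0.0869
```

```bash
python3 - <<'E'
from h import *
o=env.get_obs();print(o['tool_pos'],o['tool_rot'],o['qpos'])
save('w1',env.read_camera('wrist'))
r=env.outline_of('wrist','clip')
for k in r: print(k['p'],k['xy'],k['mask'].sum())
m=r[0]['mask'].astype(np.uint8)
E
```

```text
[0.5738429 0.327018  0.2051666] [ -90.11597542   -0.2137902  -115.66957967] [ -61.09050419   23.39420864   38.95865367   83.91895103  -14.73109777
   78.12565966 -137.0223543 ]
0.89 [273.1, 209.1] 978
```

View pics/w1.png

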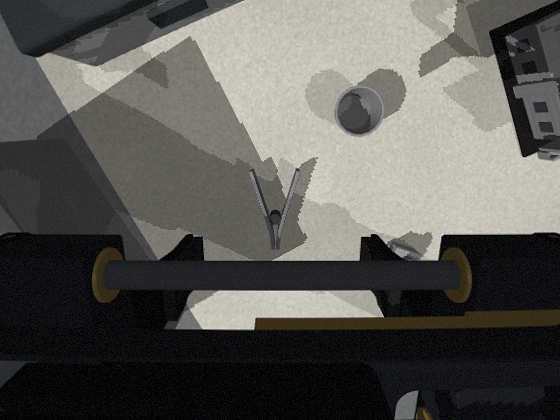

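The wrist view shows the clip square to the gripper: tail tips at (251,170) and (297,170), coil at (275,217), jaw tips at (276,248). I check height and offset with two views.

```bash
python3 - <<'E'
from h import *
o=env.get_obs()
px=[(251,170),(297,170),(276,248),(275,217)]
for z in (0,0.022): print(z,onz('wrist',px,z,o).round(4).tolist())
for a,b in zip([(129.3,220.5),(148.5,230.3),(122.5,257)],px):
    r1=ray('top',[a]);r2=ray('wrist',[b],o)
    x,e=tri([(r1[0],r1[1][0]),(r2[0],r2[1][0])]);print(x.round(4),np.round(e,4))
P=onz('wrist',px,0.022,o);tm=(P[0]+P[1])/2;d=P[2]-tm;print(np.linalg.norm(d),np.degrees(np.arctan2(d[1],d[0])))
d/=np.linalg.norm(d)
org=P[2]-.037*d; tp=org-.034*d; print('origin',org,'tails',tp)
T=pose(o);print('in tool',(np.linalg.inv(T)@np.r_[tp,1])[:3]*1000)
img=env.read_camera('wrist');save('w1c',cv2.resize(img[130:270,200:380],None,fx=4,fy=4,interpolation=cv2.INTER_CUBIC))
E
```

```text
0 [[0.6047, 0.3547, 0.0], [0.5812, 0.3054, 0.0], [0.5026, 0.3709, 0.0], [0.54, 0.3542, 0.0]]
0.022 [[0.6066, 0.3515, 0.022], [0.5845, 0.3051, 0.022], [0.5106, 0.3667, 0.022], [0.5458, 0.351, 0.022]]
[ 0.605   0.3547 -0.0073] [0.0014 0.0014]
[ 0.5808  0.3044 -0.0122] [0.0018 0.0018]
[0.5102 0.3638 0.0172] [0.0039 0.0039]
0.0932630734945615 155.70236090903975
origin [0.54427669 0.35142884 0.022     ] tails [0.57526498 0.33743863 0.022     ]
in tool [ -8.97618873 185.76056351  -4.13908353]
```

View pics/w1c.png

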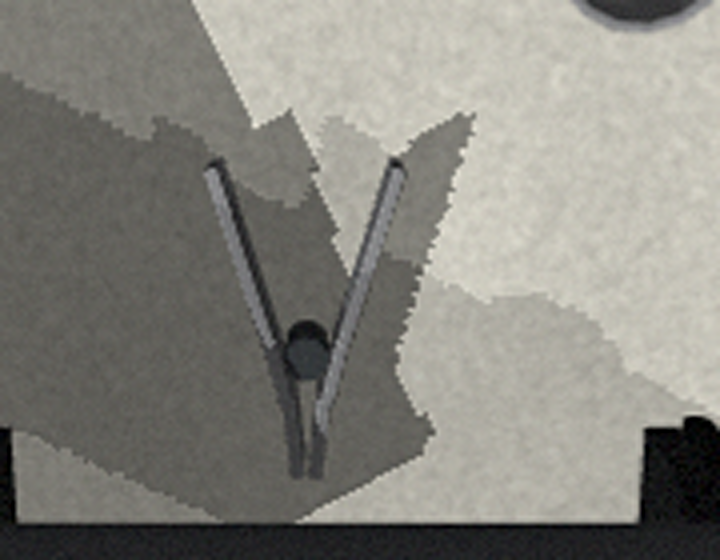

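```bash
python3 - <<'E'
from h import *
o=env.get_obs()
px=[(253.0,170.5),(299.2,170.5),(276.2,249.),(276.4,217.5)]
P=onz('wrist',px,0.022,o);print(P.round(4));tm=(P[0]+P[1])/2;d=P[2]-tm;print(np.linalg.norm(d),np.degrees(np.arctan2(d[1],d[0])),np.linalg.norm(P[0]-P[1]))
d/=np.linalg.norm(d)
org=P[2]-.037*d; tp=org-.034*d; print('origin',org,'tails',tp)
T=pose(o);print('in tool',(np.linalg.inv(T)@np.r_[tp,1])[:3]*1000)
for n in('top','side'):
    print(n,proj(n,P).round(1).tolist(), proj(n,T[:3,3]).round(1))
s=env.read_camera('side');save('s1',cv2.resize(s[100:250,100:300],None,fx=4,fy=4,interpolation=cv2.INTER_CUBIC))
E
```

```text
[[0.6057 0.35   0.022 ]
 [0.5835 0.3033 0.022 ]
 [0.5097 0.3674 0.022 ]
 [0.545  0.3501 0.022 ]]
0.09412048411566322 154.3790526574979 0.05167226826930819
origin [0.54306877 0.35136705 0.022     ] tails [0.5737257  0.33666492 0.022     ]
in tool [ -7.15183127 186.41499572  -5.65719316]
top [[127.4, 219.6], [145.1, 228.8], [119.0, 257.5], [126.3, 243.6]] [[112.7 226. ]]
side [[186.9, 173.7], [189.2, 182.3], [153.8, 182.0], [168.2, 180.4]] [[176.  116.6]]
```

View pics/s1.png

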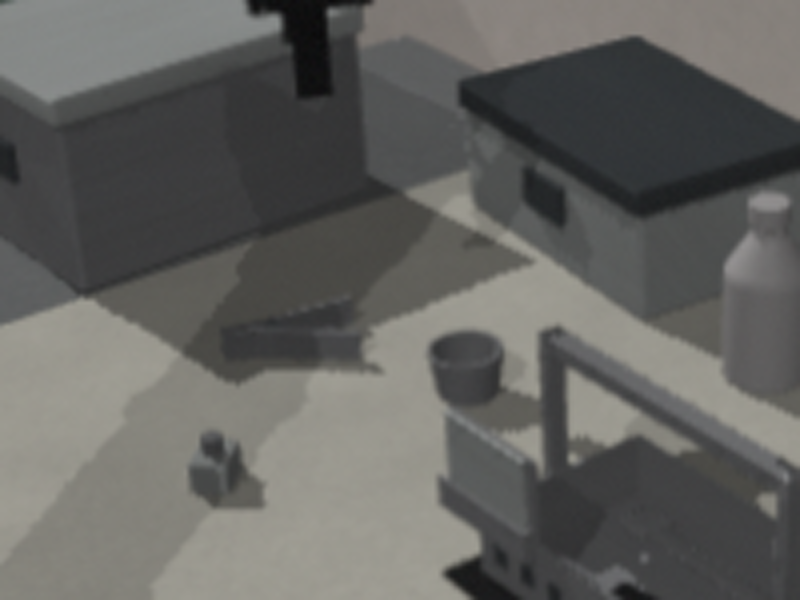

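Emit:
carry_out:
  targets:
    - [[-2,35,-2],[0,0,0]]
    - [[-2,35,-2],[0,0,0]]
    - [[0,30,0],[0,0,0]]
    - [[0,0,0],[0,0,0]]

```text
time_s: 5.35
tool_pos: [0.5708, 0.3318, 0.1039]
tool_rot: [-90.2, -0.3, -115.6]
force: [0.6, 0.2, -0.2]
grip_width: 0.0869
```

```bash
python3 - <<'E'
from h import *
o=env.get_obs();print(o['tool_pos'],o['tool_rot'])
img=env.read_camera('wrist');save('w2',cv2.resize(img[80:300,150:410],None,fx=3,fy=3,interpolation=cv2.INTER_CUBIC)[:600])
img=env.read_camera('top');save('t2',cv2.resize(img[190:290,60:210],None,fx=5,fy=5,interpolation=cv2.INTER_CUBIC))
T=pose(o)
tips=[(T@[x,0,0,1])[:3] for x in(-.0435,0,.0435)]
for n in('top','side','wrist'): print(n,proj(n,tips,o).round(1).tolist())
E
```

```text
[0.57078117 0.33181985 0.10391752] [ -90.2163004    -0.33420167 -115.55981032]
top [[108.8, 223.1], [124.5, 231.4], [140.3, 239.7]]
side [[175.5, 146.5], [177.1, 153.1], [178.8, 160.0]]
wrist [[205.7, 249.5], [283.5, 249.7], [361.3, 249.6]]
```

View pics/w2.png

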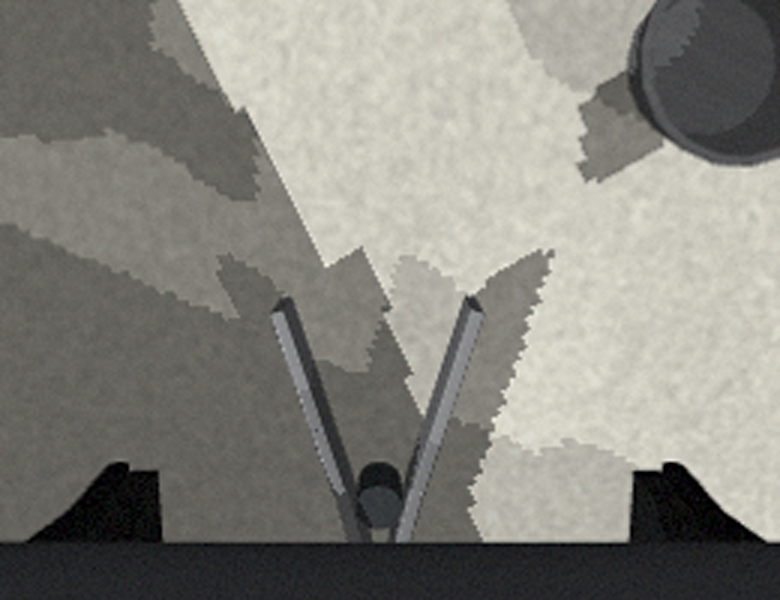

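View pics/t2.png

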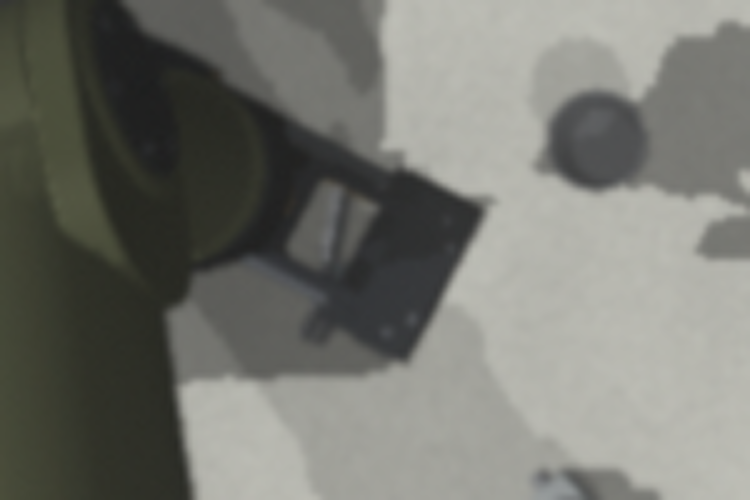

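```bash
python3 - <<'E'
from h import *
o=env.get_obs()
px=[(244.3,181),(307.7,181),(276,249)]
P=onz('wrist',px,0.022,o);print(P.round(4));tm=(P[0]+P[1])/2
d=P[2]-tm;print(np.linalg.norm(d),np.degrees(np.arctan2(d[1],d[0])),np.linalg.norm(P[0]-P[1]))
d/=np.linalg.norm(d); tp=P[2]-.034*d
T=pose(o);print('tails',tp,'in tool',(np.linalg.inv(T)@np.r_[tp,1])[:3]*1000,(np.linalg.inv(T)@np.r_[tm,1])[:3]*1000)
# tri with first view
import copy
o1=copy.deepcopy(o);o1['tool_pos']=np.array([0.5738429,0.327018,0.2051666]);o1['tool_rot']=np.array([-90.11597542,-0.2137902,-115.66957967])
for a,b in zip([(253.0,170.5),(299.2,170.5),(276.4,217.5)],px):
    r1=ray('wrist',[a],o1);r2=ray('wrist',[b],o)
    x,e=tri([(r1[0],r1[1][0]),(r2[0],r2[1][0])]);print(x.round(4),np.round(e,4))
E
```

```text
[[0.6086 0.3508 0.022 ]
 [0.5865 0.3047 0.022 ]
 [0.5446 0.3534 0.022 ]]
0.05877394696744819 154.16179744215518 0.05111540559989451
tails [0.57521958 0.33857703 0.022     ] in tool [-5.63332183 86.74151724 -1.46235059] [-5.53992925 86.75717615 23.31141539]
[0.6083 0.3458 0.0444] [0.0028 0.0028]
[ 0.5586  0.304  -0.1208] [0.0008 0.0008]
[0.5476 0.3491 0.0333] [0.0024 0.0024]
```

Emit:
carry_out:
  targets:
    - [[-3,30,-1],[0,0,0]]
    - [[-2,30,0],[0,0,0]]
    - [[0,25,0],[0,0,0]]
    - [[0,10,0],[0,0,0]]
    - [[0,5,0],[0,0,0]]
    - [[0,0,0],[0,0,0]]

```text
time_s: 6.05
tool_pos: [0.5757, 0.338, 0.009]
tool_rot: [-89.9, 0.1, -115.7]
force: [-0.1, 0.0, 1.0]
grip_width: 0.0873
```

```bash
python3 - <<'E'
from h import *
o=env.get_obs();print(o['tool_pos'],o['tool_rot'],o['force'],o['qpos'])
img=env.read_camera('wrist');save('w3',cv2.resize(img[100:300,150:410],None,fx=3,fy=3,interpolation=cv2.INTER_CUBIC))
img=env.read_camera('side');save('s3',cv2.resize(img[130:220,120:240],None,fx=5,fy=5,interpolation=cv2.INTER_CUBIC))
E
```

```text
[0.57574875 0.33802504 0.00903981] [-8.99376128e+01  1.03790666e-01 -1.15660404e+02] [-0.10826571  0.02407568  0.95628222] [ -58.48409314   33.96445636   34.38430812   93.63985652  -21.60038299
   59.03415826 -133.09259148]
```

View pics/w3.png

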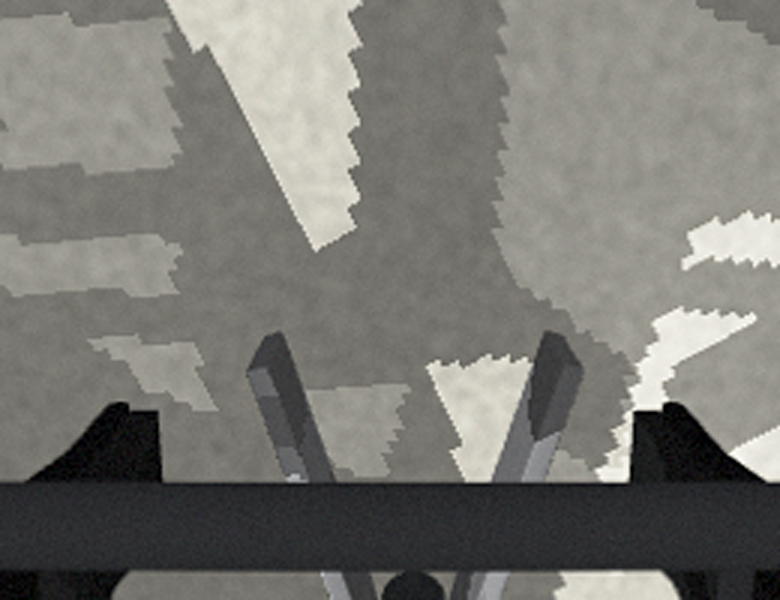

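View pics/s3.png

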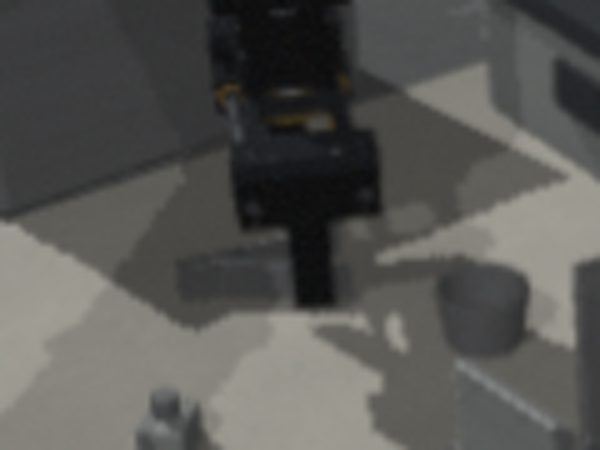

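Emit:
carry_out:
  targets:
    - [[2,4,0],[0,0,0]]
    - [[0,0,0],[0,0,0]]

```text
time_s: 6.35
tool_pos: [0.5739, 0.3356, 0.0039]
tool_rot: [-90.0, 0.0, -115.7]
force: [-0.2, 0.7, 0.5]
grip_width: 0.087
```

```bash
python3 - <<'E'
from h import *
o=env.get_obs();print(o['tool_pos'],o['tool_rot'],o['force'])
img=env.read_camera('wrist');save('w4',cv2.resize(img[100:300,150:410],None,fx=3,fy=3,interpolation=cv2.INTER_CUBIC))
T=pose(o)
# tail tip upper corners expected
for X in (15,22,30):
    H=[(T@[x,(o['tool_pos'][2]-.022),X/1000,1])[:3] for x in(-.0285,.0285)]
    print(X,((proj('wrist',H,o)-[150,100])*3).round(0).tolist())
E
```

```text
[0.5738585  0.33558755 0.00391974] [-8.99961905e+01  1.92589033e-02 -1.15678557e+02] [-0.16017757  0.69916252  0.50269898]
15 [[227.0, 406.0], [576.0, 406.0]]
22 [[225.0, 365.0], [578.0, 365.0]]
30 [[223.0, 317.0], [581.0, 317.0]]
```

View pics/w4.png

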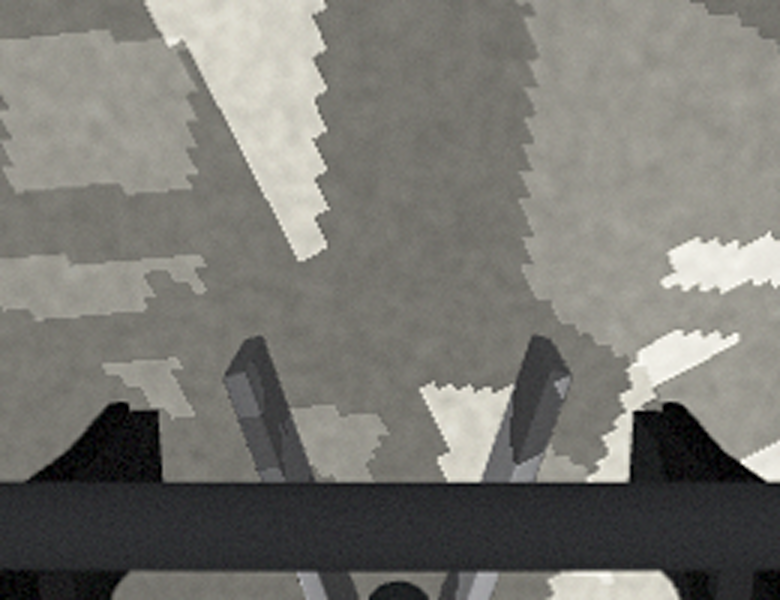

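Tails sit centred between the fingers (226 and 570 against finger edges 162 and 632). I close.

Emit:
carry_out:
  targets:
    - [[0,0,0],[0,0,0]]
    - [[0,0,0],[0,0,0]]
    - [[0,0,0],[0,0,0]]
    - [[0,0,0],[0,0,0]]
    - [[0,0,0],[0,0,0]]
    - [[0,0,0],[0,0,0]]
  jaw: 0
  squeeze: 30

```text
time_s: 7.0
tool_pos: [0.5739, 0.3358, 0.0036]
tool_rot: [-90.0, 0.0, -115.7]
force: [0.1, 0.2, 0.3]
grip_width: 0.0471
```

```bash
python3 - <<'E'
from h import *
o=env.get_obs();print(o['tool_pos'],o['tool_rot'],o['force'],o['grip_width'])
img=env.read_camera('wrist');save('w5',cv2.resize(img[100:300,150:410],None,fx=3,fy=3,interpolation=cv2.INTER_CUBIC))
E
```

```text
[0.57385083 0.33581074 0.00359942] [-8.99949824e+01  2.86031801e-03 -1.15663461e+02] [0.07896484 0.18738303 0.25949198] 0.04707342792494577
```

View pics/w5.png

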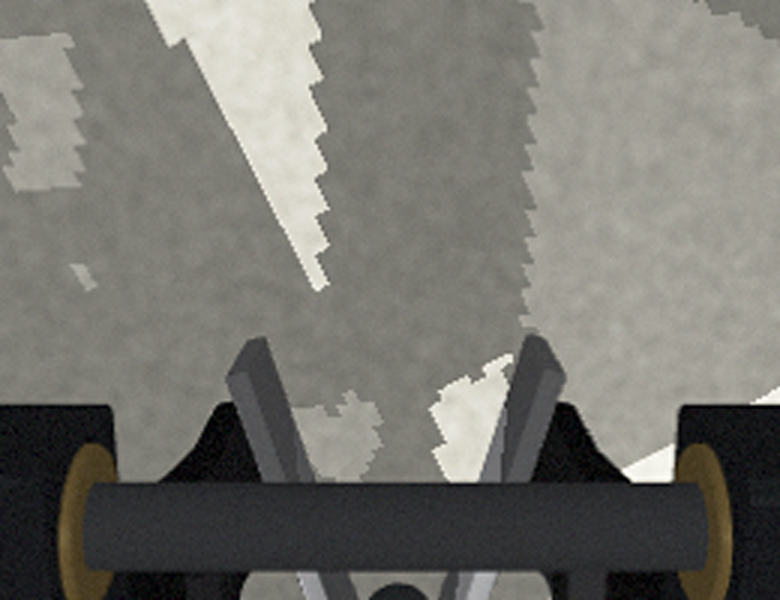

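Emit:
carry_out:
  targets:
    - [[0,0,0],[0,0,0]]
    - [[0,0,0],[0,0,0]]
    - [[0,0,0],[0,0,0]]
    - [[0,0,0],[0,0,0]]
    - [[0,0,0],[0,0,0]]
    - [[0,0,0],[0,0,0]]

```text
time_s: 7.65
tool_pos: [0.5738, 0.3358, 0.0036]
tool_rot: [-90.0, 0.0, -115.7]
force: [-0.3, -0.2, 0.3]
grip_width: 0.0209
```

```bash
python3 - <<'E'
from h import *
o=env.get_obs();print(o['tool_pos'],o['tool_rot'],o['force'],o['grip_width'])
img=env.read_camera('wrist');save('w6',cv2.resize(img[100:300,150:410],None,fx=3,fy=3,interpolation=cv2.INTER_CUBIC))
E
```

```text
[0.57380353 0.3357845  0.0036106 ] [-8.99999724e+01  1.58432188e-03 -1.15666634e+02] [-0.26594807 -0.20364229  0.25625496] 0.020903345903806034
```

View pics/w6.png

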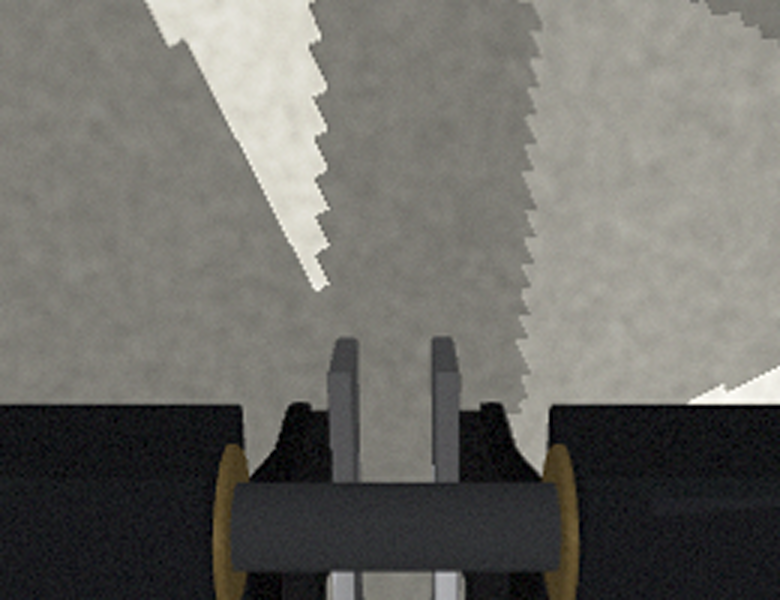

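Tails are parallel and centred, jaw width 21 mm: clip open. I lift it and move to a place from which the wrist camera sees the tab.

Emit:
carry_out:
  targets:
    - [[0,-20,0],[0,0,0]]
    - [[0,-40,0],[0,0,0]]
    - [[0,-45,0],[0,0,0]]
    - [[0,-45,0],[0,0,0]]
    - [[35,-30,-11],[0,0,0]]
    - [[35,-20,-11],[0,0,0]]
    - [[35,0,-11],[0,0,0]]
    - [[35,0,-10],[0,0,0]]
    - [[35,0,-10],[0,0,0]]
    - [[0,0,0],[0,0,0]]
    - [[0,0,0],[0,0,0]]

```text
time_s: 8.8
tool_pos: [0.4501, 0.2012, 0.2041]
tool_rot: [-90.0, 0.2, -115.7]
force: [0.2, 1.1, 0.4]
grip_width: 0.0209
```

```bash
python3 - <<'E'
from h import *
import json
o=env.get_obs();print(o['tool_pos'],o['tool_rot'],o['force'],o['grip_width'],o['qpos'][6])
json.dump({k:list(map(float,o[k])) for k in('tool_pos','tool_rot')},open('o7.json','w'))
img=env.read_camera('wrist');save('w7',img)
r=env.outline_of('wrist','tag')
for k in r: print(k['p'],k['xy'],k['mask'].sum())
img=env.read_camera('side');save('s7',cv2.resize(img[70:260,130:330],None,fx=3.1,fy=3.1,interpolation=cv2.INTER_CUBIC))
E
```

```text
[0.45012982 0.20120563 0.20405215] [ -90.04677977    0.16326232 -115.68062617] [0.24657998 1.06770965 0.42720803] 0.020931474250173422 -143.40820770860668
0.68 [448.6, 65.8] 649
```

View pics/w7.png

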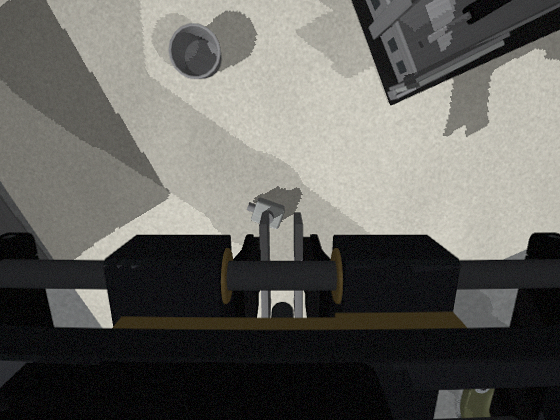

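View pics/s7.png

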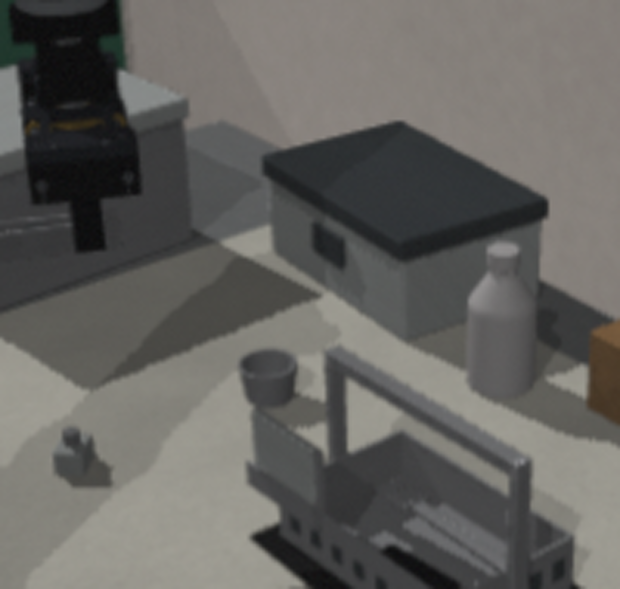

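Emit:
carry_out:
  targets:
    - [[35,0,0],[0,0,0]]
    - [[35,0,0],[0,0,0]]
    - [[0,0,0],[0,0,0]]
    - [[0,0,0],[0,0,0]]

```text
time_s: 9.35
tool_pos: [0.4205, 0.1384, 0.2038]
tool_rot: [-90.0, 0.1, -115.7]
force: [0.9, 0.9, -0.8]
grip_width: 0.0209
```

```bash
python3 - <<'E'
from h import *
import json
o=env.get_obs();print(o['tool_pos'],o['tool_rot'],o['force'],o['grip_width'],o['qpos'][6])
json.dump({k:list(map(float,o[k])) for k in('tool_pos','tool_rot')},open('o8.json','w'))
img=env.read_camera('wrist');save('w8',cv2.resize(img[0:200,200:460],None,fx=3,fy=3,interpolation=cv2.INTER_CUBIC))
a=cv2.imread('pics/w7.png');cv2.imwrite('pics/w7c.png',cv2.resize(a[0:140,360:560],None,fx=4,fy=4,interpolation=cv2.INTER_CUBIC))
E
```

```text
[0.4205012  0.13835984 0.20380101] [-8.99853046e+01  6.10895368e-02 -1.15704967e+02] [ 0.90031145  0.9408671  -0.83480407] 0.020928236952420926 -144.10793509357617
```

View pics/w8.png

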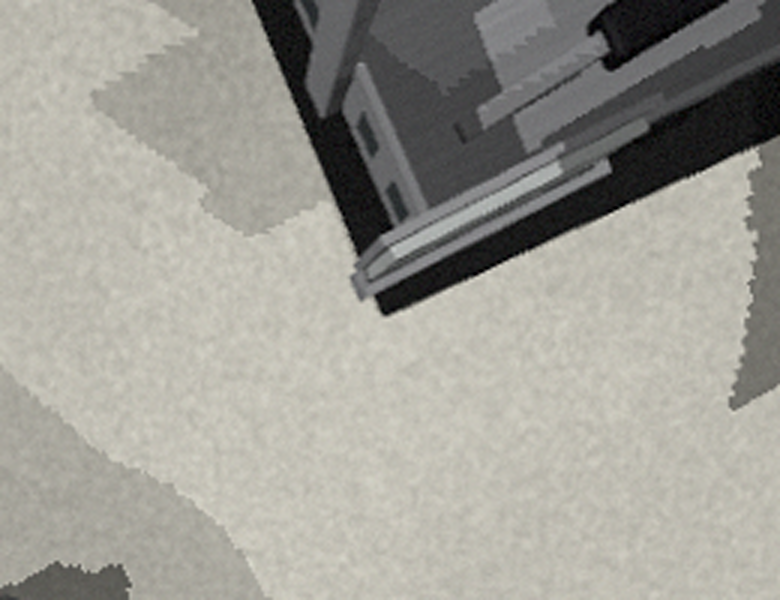

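View pics/w7c.png

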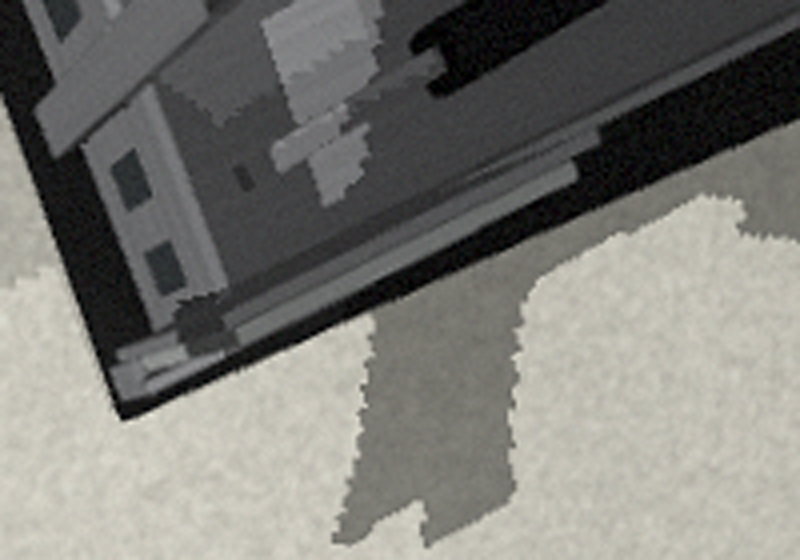

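```bash
python3 - <<'E'
from h import *
import json
o7=json.load(open('o7.json'));o8=json.load(open('o8.json'))
prs=[((418,82.5),(329.3,82.3)),((504.5,43.7),(387.3,57.3)),((390.5,104.5),(328.8,104.5))]
for a,b in prs:
    r1=ray('wrist',[a],o7);r2=ray('wrist',[b],o8)
    x,e=tri([(r1[0],r1[1][0]),(r2[0],r2[1][0])]);print(x.round(4),np.round(e,4), 'z.106:',onz('wrist',[a],.106,o7).round(4),onz('wrist',[b],.106,o8).round(4))
print(onz('wrist',[(390.5,104.5)],.006,o7).round(4),onz('wrist',[(328.8,104.5)],.006,o8).round(4))
# bar & edge predicted by wrist into top/side
for n in('top','side'): print(n,proj(n,onz('wrist',[prs[0][1],prs[1][1]],.106,o8)).round(1).tolist())
E
```

```text
[0.4946 0.0628 0.1077] [0.0001 0.0001] z.106: [[0.4944 0.0621 0.106 ]] [[0.4947 0.0625 0.106 ]]
[0.4937 0.0363 0.17  ] [0.0041 0.0041] z.106: [[ 0.4929 -0.0102  0.106 ]] [[0.4923 0.0144 0.106 ]]
[ 0.4785  0.0528 -0.0024] [0.0001 0.0001] z.106: [[0.4881 0.088  0.106 ]] [[0.4796 0.0695 0.106 ]]
[[0.4791 0.0556 0.006 ]] [[0.4787 0.054  0.006 ]]
top [[236.9, 266.7], [257.6, 268.2]]
side [[210.6, 201.5], [222.1, 210.5]]
```

```bash
python3 - <<'E'
from h import *
import json
o7=json.load(open('o7.json'));o8=json.load(open('o8.json'))
def an(o,p,q,z):
    P=onz('wrist',[p,q],z,o);d=P[1]-P[0];return P.round(4).tolist(),np.degrees(np.arctan2(d[0],-d[1]))
c8=lambda x,y:(200+x/3,y/3)
c7=lambda x,y:(360+x/4,y/4)
print('mat8',an(o8,c8(387,315),c8(778,138),.006))
print('mat7',an(o7,c7(122,418),c7(798,121),.006))
print('tabline8',an(o8,c8(388,238),c8(563,148),.106))
print('tagline8',an(o8,c8(398,260),c8(560,179),.106))
print('tagline7',an(o7,c7(238,343),c7(578,181),.106))
print('lip8',an(o8,c8(372,300),c8(610,170),.062))
E
```

```text
mat8 ([[0.4781, 0.0541, 0.006], [0.4743, -0.0973, 0.006]], np.float64(-1.4368593732205304))
mat7 ([[0.4791, 0.0556, 0.006], [0.4738, -0.1413, 0.006]], np.float64(-1.5434994812529994))
tabline8 ([[0.4967, 0.0615, 0.106], [0.4976, 0.012, 0.106]], np.float64(0.9844860583842084))
tagline8 ([[0.4906, 0.0614, 0.106], [0.491, 0.0155, 0.106]], np.float64(0.4385759432506))
tagline7 ([[0.4916, 0.0619, 0.106], [0.4918, -0.0099, 0.106]], np.float64(0.15114443253105747))
lip8 ([[0.4848, 0.0651, 0.062], [0.4884, -0.0152, 0.062]], np.float64(2.6199458527936335))
```

```bash
python3 - <<'E'
from h import *
import json
o=json.load(open('o7.json'));T=pose(o)
for y in(-.0184,.0036):
  for z in(.02,.022,.024,-.028,-.032,-.036,-.04,-.044):
    print(y,z,proj('wrist',[(T@[-.0105,y,z,1])[:3],(T@[.0105,y,z,1])[:3]],o).round(1).tolist())
a=cv2.imread('pics/w7.png');cv2.imwrite('pics/w7d.png',cv2.resize(a[200:330,220:350],None,fx=4.6,fy=4.6,interpolation=cv2.INTER_CUBIC))
E
```

```text
-0.0184 0.02 [[262.2, 225.9], [305.5, 225.9]]
-0.0184 0.022 [[262.1, 222.0], [305.6, 222.0]]
-0.0184 0.024 [[262.1, 218.0], [305.7, 218.0]]
-0.0184 -0.028 [[263.7, 312.7], [303.6, 312.7]]
-0.0184 -0.032 [[263.8, 319.3], [303.4, 319.3]]
-0.0184 -0.036 [[263.9, 325.8], [303.3, 325.8]]
-0.0184 -0.04 [[264.0, 332.2], [303.1, 332.2]]
-0.0184 -0.044 [[264.1, 338.5], [303.0, 338.5]]
0.0036 0.02 [[264.5, 213.4], [302.6, 213.4]]
0.0036 0.022 [[264.5, 209.9], [302.6, 209.9]]
0.0036 0.024 [[264.5, 206.4], [302.7, 206.4]]
0.0036 -0.028 [[265.7, 291.2], [301.1, 291.2]]
0.0036 -0.032 [[265.8, 297.2], [301.0, 297.2]]
0.0036 -0.036 [[265.8, 303.1], [300.8, 303.1]]
0.0036 -0.04 [[265.9, 309.0], [300.7, 309.0]]
0.0036 -0.044 [[266.0, 314.7], [300.6, 314.7]]
```

View pics/w7d.png

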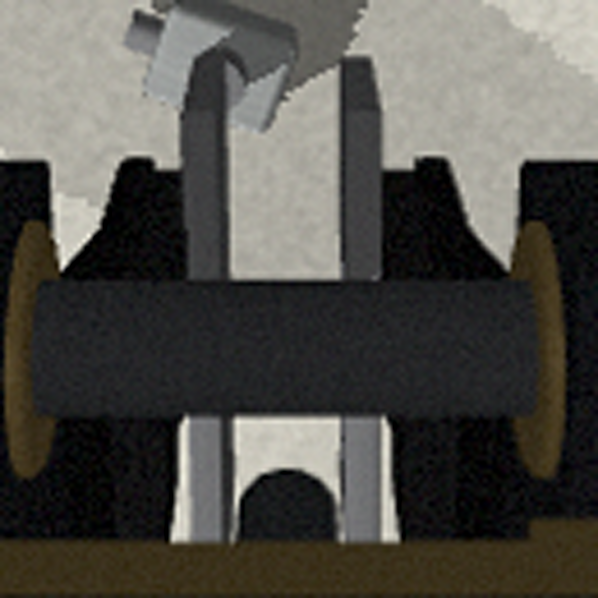

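Both wrist views put the tab's top free corner at (0.4945, 0.0625, 0.107), which agrees with the text (0.106). The clip sits centred, with its hinge 41.5 mm ahead of the TCP.

Emit:
carry_out:
  targets:
    - [[-35,0,24],[0,0,0]]
    - [[-35,0,24],[0,0,0]]
    - [[0,0,0],[0,-8.4,0]]
    - [[0,0,0],[0,-8.4,0]]
    - [[0,0,0],[0,-8.4,0]]
    - [[0,0,0],[0,-8.4,0]]
    - [[0,0,0],[0,-8.4,0]]
    - [[0,0,0],[0,-8.4,0]]
    - [[0,0,0],[0,-8.4,0]]
    - [[0,0,0],[0,-8.4,0]]
    - [[0,0,0],[0,-8.4,0]]
    - [[0,0,0],[0,-8.4,0]]

```text
time_s: 10.6
tool_pos: [0.494, 0.1819, 0.203]
tool_rot: [-90.1, -0.1, -31.2]
force: [-0.4, 0.7, -0.3]
grip_width: 0.021
```

Emit:
carry_out:
  targets:
    - [[0,0,0],[0,-8,0]]
    - [[0,0,0],[0,-8,0]]
    - [[0,0,0],[0,-8,0]]
    - [[0,0,0],[0,-8,0]]
    - [[0,0,0],[0,0,0]]
    - [[0,0,0],[0,0,0]]

```text
time_s: 11.2
tool_pos: [0.4938, 0.1812, 0.2032]
tool_rot: [-90.1, -0.0, 0.2]
force: [-0.3, 0.6, 0.4]
grip_width: 0.021
```

```bash
python3 - <<'E'
from h import *
o=env.get_obs();print(o['time_s'],o['tool_pos'],o['tool_rot'],o['force'],o['grip_width'],o['qpos'])
E
```

```text
11.2 [0.49377036 0.18122247 0.20317347] [-9.00655242e+01 -9.22306625e-04  2.20493815e-01] [-0.28250818  0.59543436  0.399948  ] 0.021049337437518575 [-62.85884576   3.85962711  41.84328409 103.53782856  -2.6183975
  73.62360918 -20.1199958 ]
```

Emit:
carry_out:
  targets:
    - [[0,40,0],[0,0,0]]
    - [[0,40,0],[0,0,0]]
    - [[0,40,0],[0,0,0]]
    - [[0,6,0],[0,0,0]]
    - [[0,0,0],[0,0,0]]
    - [[0,0,0],[0,0,0]]

```text
time_s: 11.8
tool_pos: [0.4951, 0.1809, 0.0794]
tool_rot: [-89.9, -0.2, 0.3]
force: [0.6, -0.0, -0.6]
grip_width: 0.021
```

```bash
python3 - <<'E'
from h import *
o=env.get_obs();print(o['time_s'],o['tool_pos'],o['tool_rot'],o['force'],o['grip_width'])
img=env.read_camera('side');save('s9',cv2.resize(img[130:260,150:290],None,fx=4.6,fy=4.6,interpolation=cv2.INTER_CUBIC))
img=env.read_camera('top');save('t9',cv2.resize(img[200:310,170:310],None,fx=5,fy=5,interpolation=cv2.INTER_CUBIC))
T=pose(o)
P=[(T@[0,-.0184,z,1])[:3] for z in(-.0415,-.077,.0205)]+[(.494,.0625,.106)]
for n,c,f in(('side',(150,130),4.6),('top',(170,200),5)): print(n,((proj(n,P)-c)*f).round(0).tolist())
E
```

```text
11.8 [0.49510178 0.18093771 0.07941709] [-89.93101697  -0.15666963   0.29536496] [ 0.61438347 -0.02051367 -0.61116898] 0.02104706654160828
side [[196.0, 283.0], [234.0, 310.0], [132.0, 239.0], [277.0, 329.0]]
top [[172.0, 328.0], [248.0, 330.0], [41.0, 326.0], [335.0, 335.0]]
```

View pics/s9.png

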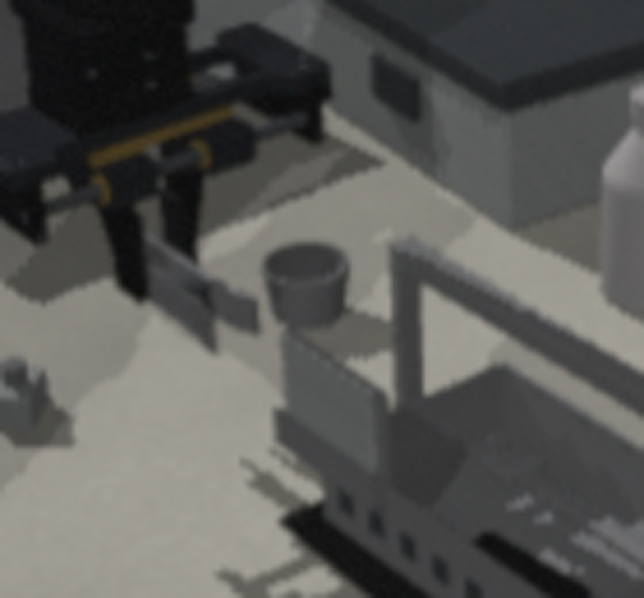

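View pics/t9.png

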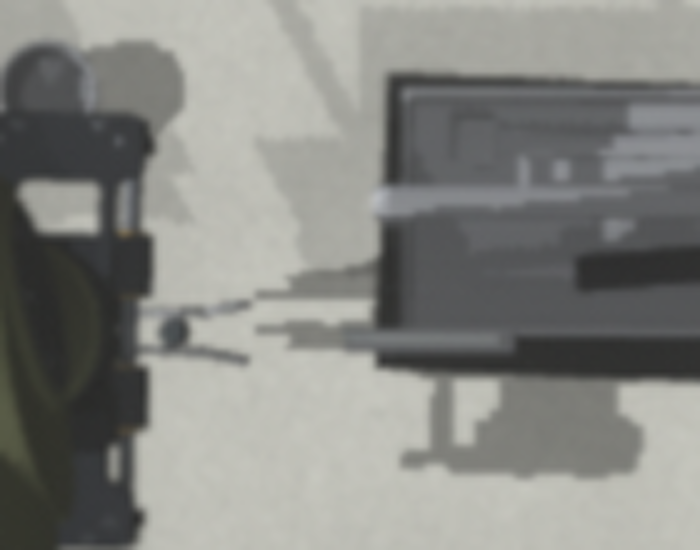

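Side and top views show the open jaws (tips at (250,303) and (248,360) in the enlarged top view) facing the tab edge at (345,341). The jaws need about 3 mm towards -x, and the edge is about 4 mm further -y than the wrist estimate. I approach halfway and check.

Emit:
carry_out:
  targets:
    - [[-3,2,-5],[0,0,0]]
    - [[0,0,-15],[0,0,0]]
    - [[0,0,-15],[0,0,0]]
    - [[0,0,0],[0,0,0]]
    - [[0,0,0],[0,0,0]]

```text
time_s: 12.4
tool_pos: [0.4909, 0.1445, 0.0758]
tool_rot: [-89.9, -0.0, 0.2]
force: [-0.6, 0.6, -0.5]
grip_width: 0.021
```

```bash
python3 - <<'E'
from h import *
o=env.get_obs();print(o['time_s'],o['tool_pos'],o['tool_rot'],o['force'],o['grip_width'])
img=env.read_camera('side');save('s10',cv2.resize(img[160:240,170:270],None,fx=7,fy=7,interpolation=cv2.INTER_CUBIC))
img=env.read_camera('top');save('t10',cv2.resize(img[220:300,190:290],None,fx=7,fy=7,interpolation=cv2.INTER_CUBIC))
E
```

```text
12.4 [0.49088858 0.14451203 0.07578351] [-8.99497868e+01 -1.66198781e-02  2.16793014e-01] [-0.63195062  0.64059665 -0.50487816] 0.021015099966577692
```

View pics/s10.png

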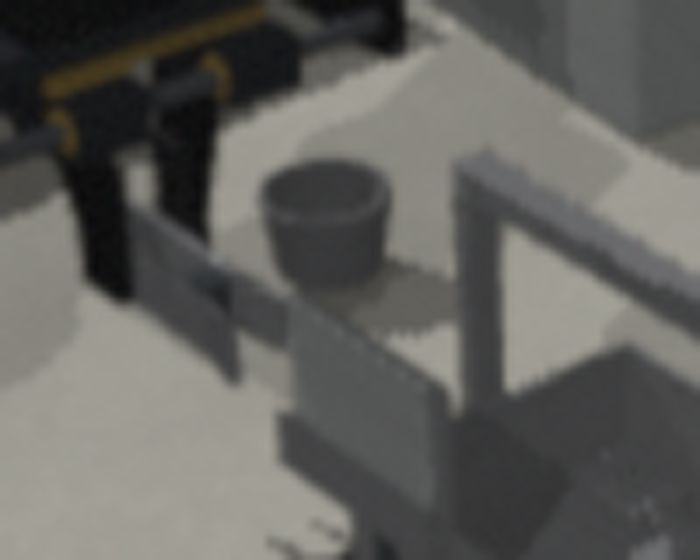

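View pics/t10.png

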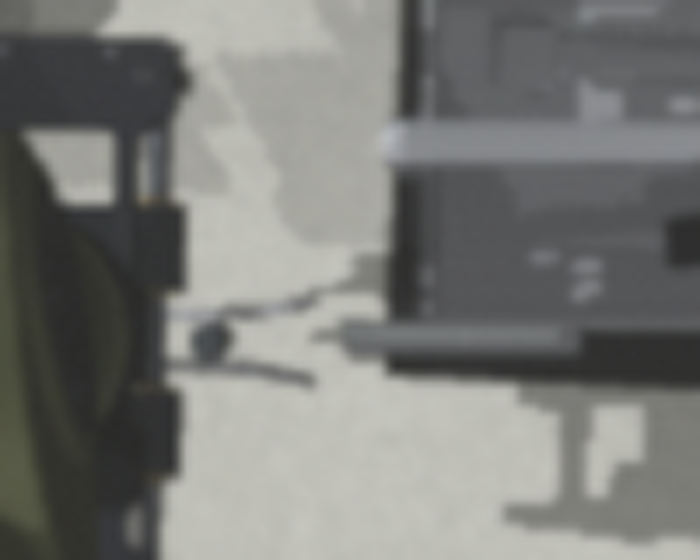

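Jaws are centred on the stack (mid row 339 against strip 338), with a gap of about 8 mm. I need 26 mm more.

Emit:
carry_out:
  targets:
    - [[0,0,-8],[0,0,0]]
    - [[0,0,-7],[0,0,0]]
    - [[0,0,-6],[0,0,0]]
    - [[0,0,-5],[0,0,0]]
    - [[0,0,0],[0,0,0]]
    - [[0,0,0],[0,0,0]]

```text
time_s: 13.1
tool_pos: [0.4909, 0.1193, 0.0756]
tool_rot: [-90.0, -0.0, 0.3]
force: [0.3, -0.2, -1.2]
grip_width: 0.0212
```

```bash
python3 - <<'E'
from h import *
o=env.get_obs();print(o['time_s'],o['tool_pos'],o['tool_rot'],o['force'],o['grip_width'])
img=env.read_camera('side');save('s11',cv2.resize(img[160:240,170:270],None,fx=7,fy=7,interpolation=cv2.INTER_CUBIC))
img=env.read_camera('top');save('t11',cv2.resize(img[220:300,190:290],None,fx=7,fy=7,interpolation=cv2.INTER_CUBIC))
E
```

```text
13.1 [0.49087267 0.11926513 0.07558286] [-8.99831975e+01 -2.06937676e-03  3.23155357e-01] [ 0.31759727 -0.21591087 -1.20963429] 0.02116959118291356
```

View pics/s11.png

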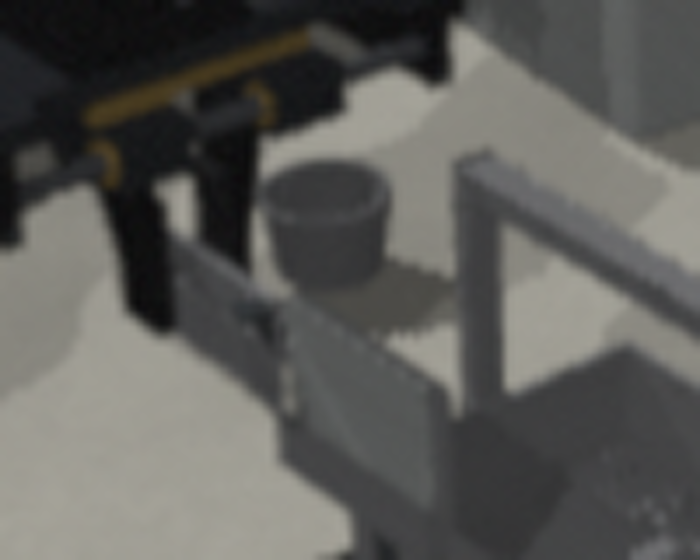

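View pics/t11.png

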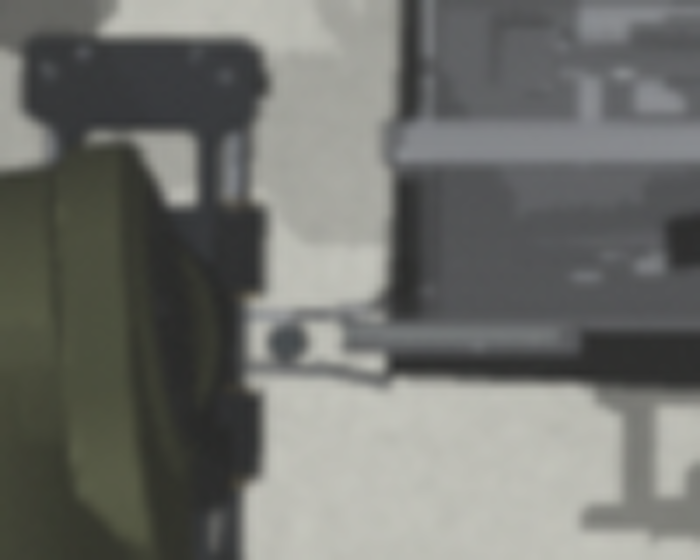

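The stack edge sits 18.5 mm ahead of the hinge (edge column 343, hinge 288), between the arms at rows 312 and 370. I let the clip close.

Emit:
carry_out:
  targets:
    - [[0,0,0],[0,0,0]]
    - [[0,0,0],[0,0,0]]
    - [[0,0,0],[0,0,0]]
    - [[0,0,0],[0,0,0]]
    - [[0,0,0],[0,0,0]]
    - [[0,0,0],[0,0,0]]
  jaw: 0.62

```text
time_s: 13.8
tool_pos: [0.4906, 0.1194, 0.0755]
tool_rot: [-90.0, 0.0, 0.3]
force: [-1.0, 0.4, 0.1]
grip_width: 0.0533
```

```bash
python3 - <<'E'
from h import *
o=env.get_obs();print(o['time_s'],o['tool_pos'],o['tool_rot'],o['force'],o['grip_width'])
img=env.read_camera('side');save('s12',cv2.resize(img[160:240,170:270],None,fx=7,fy=7,interpolation=cv2.INTER_CUBIC))
img=env.read_camera('top');save('t12',cv2.resize(img[220:300,190:290],None,fx=7,fy=7,interpolation=cv2.INTER_CUBIC))
img=env.read_camera('wrist');save('w12',cv2.resize(img[200:340,200:370],None,fx=4,fy=4,interpolation=cv2.INTER_CUBIC))
E
```

```text
13.8 [0.49055769 0.11942203 0.07547679] [-8.99872747e+01  3.42945269e-02  3.40496274e-01] [-0.97930267  0.37231514  0.09328041] 0.053297299371134255
```

View pics/s12.png

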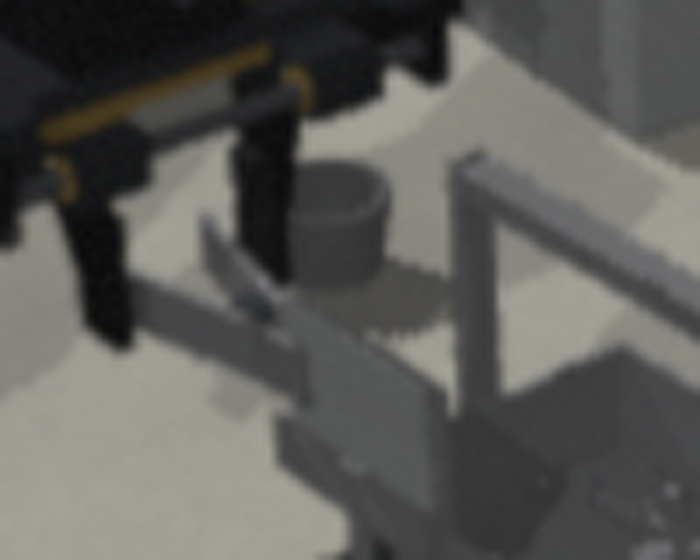

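View pics/t12.png

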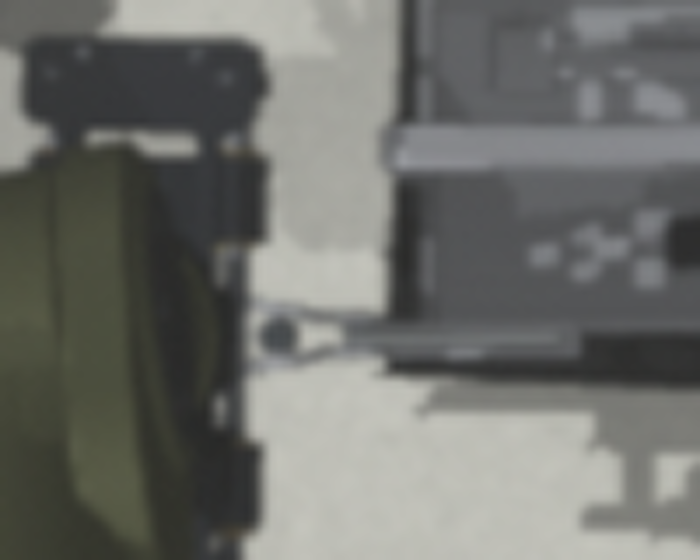

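View pics/w12.png

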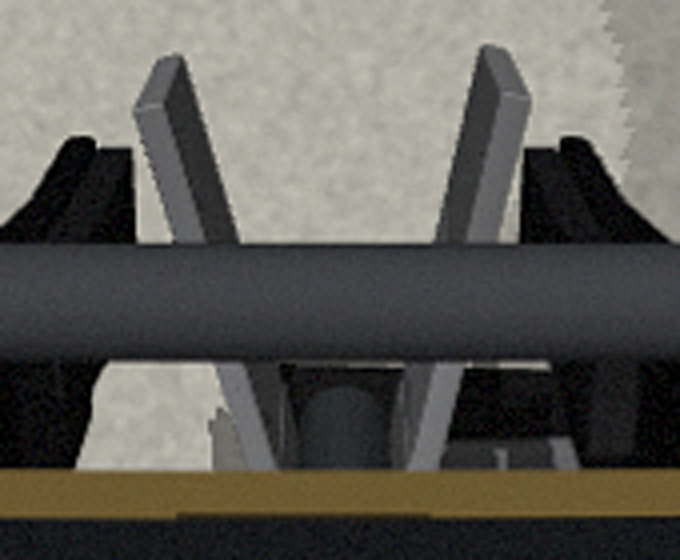

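The clip has closed on tab and tag: its jaws lie on both faces and the tag still stands. I open fully, rise and go over the bar.

Emit:
carry_out:
  targets:
    - [[0,0,0],[0,0,0]]
    - [[0,0,0],[0,0,0]]
    - [[0,0,0],[0,0,0]]
    - [[0,0,0],[0,0,0]]
    - [[0,0,0],[0,0,0]]
    - [[0,-10,0],[0,0,0]]
    - [[0,-30,0],[0,0,0]]
    - [[0,-40,0],[0,0,0]]
    - [[0,-40,0],[0,0,0]]
    - [[0,-50,0],[0,0,0]]
    - [[0,0,0],[0,0,0]]
  jaw: 1

```text
time_s: 15.05
tool_pos: [0.4948, 0.1199, 0.2529]
tool_rot: [-89.6, -0.6, 0.3]
force: [0.0, -0.2, -0.5]
grip_width: 0.0871
```

Emit:
carry_out:
  targets:
    - [[16,0,-42],[0,0,0]]
    - [[16,0,-42],[0,0,0]]
    - [[16,0,-42],[0,0,0]]
    - [[16,0,-41],[0,0,0]]
    - [[0,0,0],[0,0,0]]
    - [[0,0,0],[0,0,0]]

```text
time_s: 15.65
tool_pos: [0.5557, -0.0487, 0.2456]
tool_rot: [-90.0, 0.0, 0.1]
force: [-0.2, 0.6, -0.1]
grip_width: 0.0872
```

```bash
python3 - <<'E'
from h import *
o=env.get_obs();print(o['time_s'],o['tool_pos'],o['tool_rot'],o['force'],o['grip_width'])
img=env.read_camera('wrist');save('w13',img)
img=env.read_camera('side');save('s13',cv2.resize(img[100:300,160:360],None,fx=3,fy=3,interpolation=cv2.INTER_CUBIC))
T=pose(o)
for z in(.0,.04,.08): print(z,[proj('wrist',[[*(T@[x/1000,0,z,1])[:2],.142] for x in(-7,7)],o).round(1).tolist()])
E
```

```text
15.65 [ 0.55572845 -0.048656    0.24561019] [-9.00190560e+01  1.38761728e-02  1.47399340e-01] [-0.16785207  0.61965056 -0.06519569] 0.08719557364322397
0.0 [[[274.4, 207.6], [290.4, 207.6]]]
0.04 [[[274.2, 162.0], [290.7, 162.0]]]
0.08 [[[274.0, 113.0], [291.1, 113.0]]]
```

View pics/w13.png

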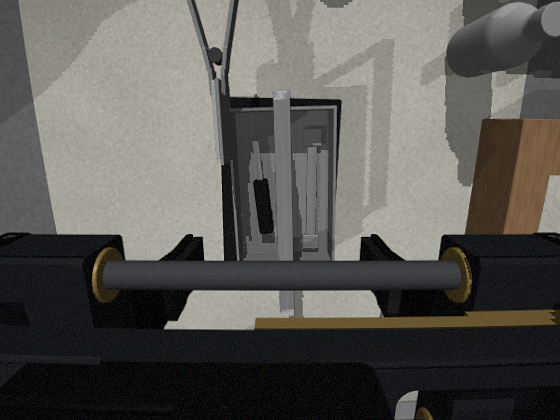

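View pics/s13.png

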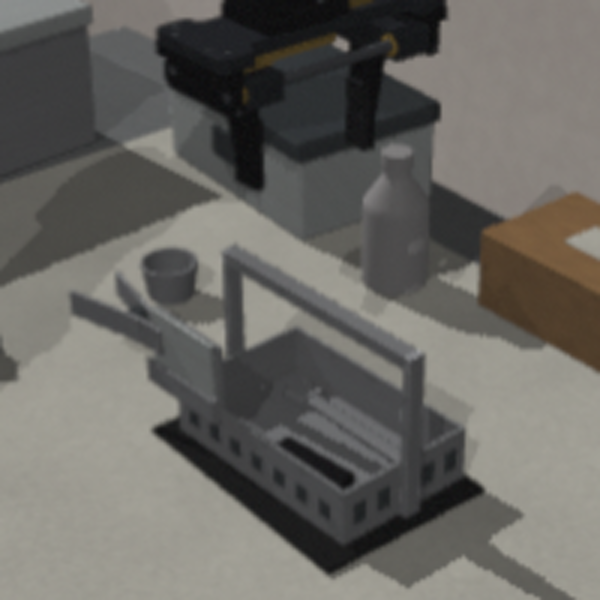

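```bash
python3 - <<'E'
from h import *
o=env.get_obs()
a=cv2.imread('pics/w13.png')
cv2.imwrite('pics/w13c.png',cv2.resize(a[80:240,190:350],None,fx=3.7,fy=3.7,interpolation=cv2.INTER_CUBIC))
g=a.astype(int).sum(2)
for r in(100,130,160,190,205,220,240,250,300,305): print(r,g[r,268:304].tolist())
P=onz('wrist',[(281.5,92),(285,208),(287.5,312)],.142,o);print(P.round(4))
E
```

```text
100 [69, 37, 41, 29, 91, 331, 348, 334, 332, 328, 332, 336, 326, 350, 349, 348, 338, 346, 341, 346, 358, 313, 55, 41, 52, 60, 48, 54, 38, 31, 64, 66, 44, 51, 47, 57]
130 [171, 172, 169, 179, 180, 186, 335, 355, 352, 343, 347, 348, 336, 356, 336, 345, 344, 339, 347, 352, 346, 360, 249, 220, 222, 232, 211, 212, 220, 224, 220, 219, 236, 229, 216, 227]
160 [294, 307, 294, 320, 360, 349, 347, 319, 353, 345, 347, 337, 344, 351, 360, 363, 356, 347, 340, 348, 347, 349, 341, 189, 222, 237, 243, 348, 346, 347, 360, 354, 358, 342, 354, 356]
190 [36, 174, 310, 303, 307, 309, 304, 306, 334, 342, 335, 350, 338, 341, 344, 367, 352, 354, 352, 347, 326, 332, 344, 299, 180, 218, 220, 201, 207, 222, 352, 368, 344, 353, 350, 360]
205 [37, 0, 106, 315, 310, 315, 307, 290, 226, 344, 347, 351, 339, 336, 352, 361, 353, 353, 355, 356, 340, 340, 337, 336, 181, 218, 210, 211, 207, 206, 224, 375, 340, 344, 355, 341]
220 [32, 46, 47, 19, 63, 203, 315, 305, 294, 348, 360, 345, 349, 341, 347, 361, 367, 370, 356, 350, 346, 348, 348, 351, 203, 208, 218, 209, 200, 196, 221, 211, 209, 211, 354, 344]
240 [169, 166, 146, 159, 171, 150, 181, 317, 305, 254, 337, 356, 359, 345, 346, 341, 361, 374, 358, 354, 339, 340, 347, 339, 287, 138, 155, 152, 149, 167, 163, 169, 178, 289, 227, 342]
250 [308, 296, 294, 295, 285, 283, 298, 304, 302, 291, 342, 339, 358, 349, 345, 349, 358, 354, 359, 361, 355, 344, 343, 351, 330, 121, 149, 161, 169, 160, 162, 158, 165, 159, 156, 159]
300 [483, 506, 505, 468, 481, 483, 492, 495, 492, 507, 507, 390, 318, 337, 340, 342, 335, 340, 350, 351, 339, 336, 338, 336, 358, 301, 205, 309, 318, 310, 316, 306, 293, 301, 355, 511]
305 [495, 502, 489, 497, 483, 492, 477, 471, 471, 488, 476, 405, 346, 342, 335, 342, 328, 348, 344, 342, 339, 335, 330, 340, 347, 323, 233, 313, 314, 299, 321, 305, 317, 300, 335, 507]
[[ 0.554   0.0506  0.142 ]
 [ 0.5579 -0.046   0.142 ]
 [ 0.5615 -0.15    0.142 ]]
```

View pics/w13c.png

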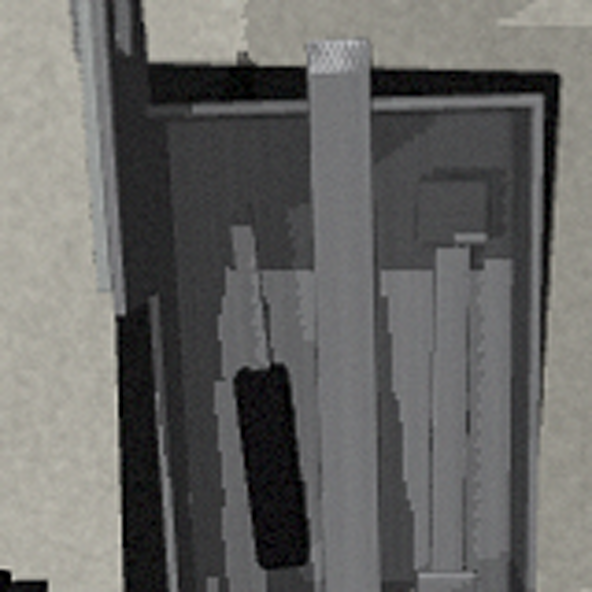

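Emit:
carry_out:
  targets:
    - [[1,40,3],[0,-1.4,0]]
    - [[0,40,0],[0,0,0]]
    - [[0,40,0],[0,0,0]]
    - [[0,8,0],[0,0,0]]
    - [[0,0,0],[0,0,0]]
    - [[0,0,0],[0,0,0]]

```text
time_s: 16.35
tool_pos: [0.5582, -0.0438, 0.1195]
tool_rot: [-90.0, -0.2, 1.8]
force: [1.1, 0.2, 0.9]
grip_width: 0.0867
```

```bash
python3 - <<'E'
from h import *
o=env.get_obs();print(o['time_s'],o['tool_pos'],o['tool_rot'],o['force'],o['grip_width'])
img=env.read_camera('wrist');save('w14',img)
img=env.read_camera('side');save('s14',cv2.resize(img[100:300,160:360],None,fx=3,fy=3,interpolation=cv2.INTER_CUBIC))
T=pose(o)
for z in(.01,.04,.08): print(z,[proj('wrist',[[*(T@[x/1000,0,z,1])[:2],.142] for x in(-7,7)],o).round(1).tolist()])
E
```

```text
16.35 [ 0.55815403 -0.0437885   0.11946575] [-89.97735742  -0.15644345   1.80203169] [1.08161195 0.16107553 0.85625385] 0.08673185176599109
0.01 [[[268.4, 254.7], [297.4, 254.7]]]
0.04 [[[267.8, 193.9], [298.3, 193.9]]]
0.08 [[[266.8, 102.4], [299.6, 102.5]]]
```

View pics/w14.png

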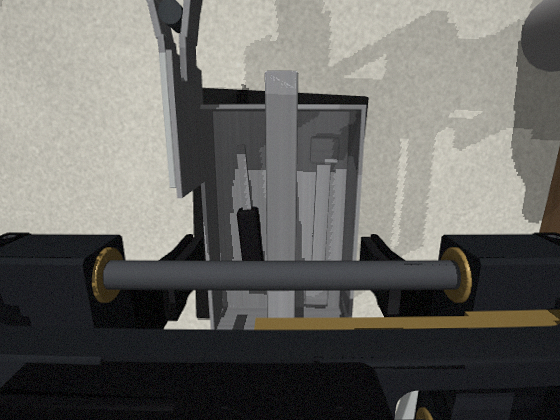

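View pics/s14.png

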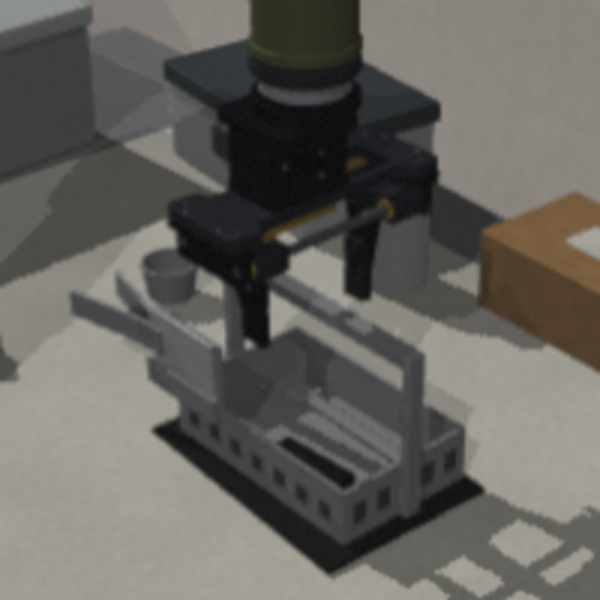

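The bar lies midway between the fingers (266 to 297, finger mid 282) and parallel to them. I close on it.

Emit:
carry_out:
  targets:
    - [[0,2,0],[0,0,0]]
    - [[0,0,0],[0,0,0]]
    - [[0,0,0],[0,0,0]]
    - [[0,0,0],[0,0,0]]
    - [[0,0,0],[0,0,0]]
    - [[0,0,0],[0,0,0]]
    - [[0,0,0],[0,0,0]]
    - [[0,0,0],[0,0,0]]
    - [[0,0,0],[0,0,0]]
    - [[0,0,0],[0,0,0]]
    - [[0,0,0],[0,0,0]]
    - [[0,0,0],[0,0,0]]
  jaw: 0
  squeeze: 58

```text
time_s: 17.65
tool_pos: [0.5574, -0.0444, 0.1157]
tool_rot: [-90.0, -0.1, 1.7]
force: [2.2, -0.3, -0.9]
grip_width: 0.0132
```

Emit:
carry_out:
  targets:
    - [[0,0,0],[0,0,0]]
    - [[0,0,0],[0,0,0]]
    - [[0,0,0],[0,0,0]]

```text
time_s: 17.95
tool_pos: [0.5573, -0.0444, 0.1158]
tool_rot: [-90.0, -0.1, 1.7]
force: [2.9, 0.0, -0.8]
grip_width: 0.0133
```

```bash
python3 - <<'E'
from h import *
o=env.get_obs();print(o['time_s'],o['tool_pos'],o['tool_rot'],o['force'],o['wrist_torque'],o['grip_width'])
img=env.read_camera('wrist');save('w15',img)
E
```

```text
17.95 [ 0.55726125 -0.04436014  0.11578735] [-8.99969814e+01 -5.65176473e-02  1.73457804e+00] [ 2.92679883  0.03268507 -0.8262479 ] [-0.07901673 -0.5630938  -0.01933218] 0.013300076982208354
```

View pics/w15.png

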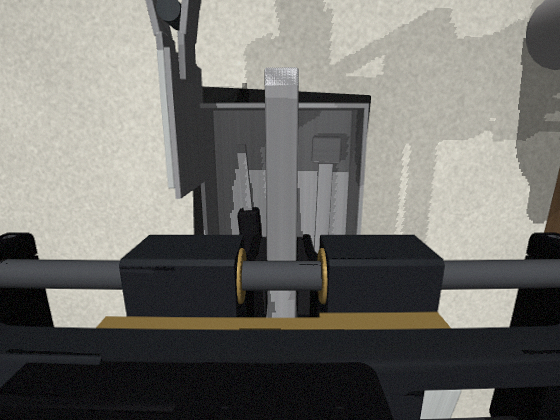

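Emit:
carry_out:
  targets:
    - [[0,-2,0],[0,0,0]]
    - [[0,-4,0],[0,0,0]]
    - [[0,-5,0],[0,0,0]]
    - [[0,-5,0],[0,0,0]]
    - [[0,-4,0],[0,0,0]]
    - [[0,0,0],[0,0,0]]
    - [[0,0,0],[0,0,0]]
    - [[0,0,0],[0,0,0]]

```text
time_s: 18.8
tool_pos: [0.5566, -0.0443, 0.1354]
tool_rot: [-90.0, 0.0, 1.7]
force: [-0.5, 0.1, -6.2]
grip_width: 0.013
```

```bash
python3 - <<'E'
from h import *
o=env.get_obs();print(o['time_s'],o['tool_pos'],o['tool_rot'],o['force'],o['wrist_torque'],o['grip_width'])
img=env.read_camera('side');save('s16',cv2.resize(img[100:300,160:360],None,fx=3,fy=3,interpolation=cv2.INTER_CUBIC))
E
```

```text
18.8 [ 0.55660656 -0.04431776  0.13536431] [-8.99931123e+01  2.34679551e-02  1.73721025e+00] [-0.49171174  0.05164594 -6.16960458] [-0.16517517 -0.01221371  0.02217598] 0.013014416137500939
```

View pics/s16.png

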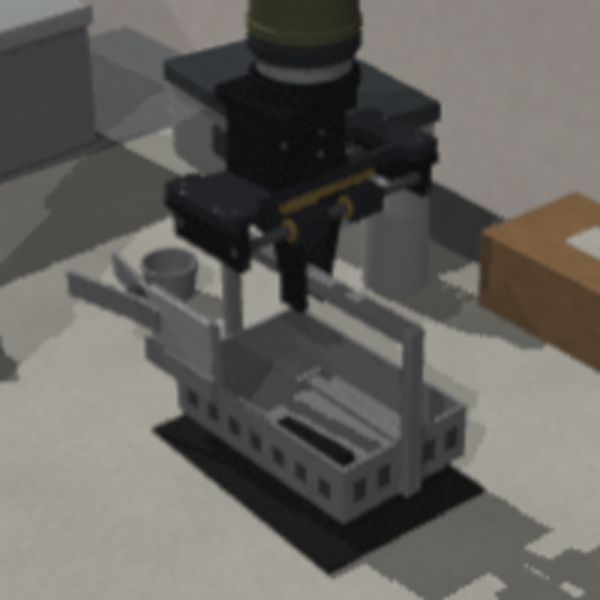

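The basket hangs free (6.2 N). The moment of -0.165 N m says the centre of mass lies about 27 mm on the +y side of the grip, so I check whether it tilted.

```bash
cat > tilt.py <<'E'
from h import *
from scipy.spatial.transform import Rotation as Ro
def feats(a,b,dz,tcp0):
    A=cv2.cvtColor(cv2.imread(f'pics/{a}.png'),cv2.COLOR_BGR2GRAY);B=cv2.cvtColor(cv2.imread(f'pics/{b}.png'),cv2.COLOR_BGR2GRAY)
    c=np.array([160,100]);s=3
    yaw=Ro.from_euler('z',1.6,degrees=True).as_matrix()
    org=np.array([.557,-.0544,.006])
    P={'post_low-y':(0,-103,136),'nearcorner':(-60,-95,25),'lip+y':(-67,119,50),'tagcorner':(-64,47,98),'tailtip':(-85,190,80),'farcorner-y':(60,-95,45)}
    for k,p in P.items():
        X=org+yaw@np.array(p)/1000
        e0=(proj('side',X)[0]-c)*s; e1=(proj('side',X+[0,0,dz])[0]-c)*s
        h=16;x,y=map(int,e0.round())
        t=A[y-h:y+h,x-h:x+h]
        ex,ey=map(int,e1.round());m=30
        R=B[ey-h-m:ey+h+m,ex-h-m:ex+h+m]
        r=cv2.matchTemplate(R,t,cv2.TM_CCOEFF_NORMED);_,v,_,l=cv2.minMaxLoc(r)
        print(k,(x,y),'pred',(ex-x,ey-y),'seen',(l[0]-m+ex-x,l[1]-m+ey-y),round(v,2))
E
python3 -c "
from tilt import *
feats('s14','s16',.0196,None)"
```

```text
post_low-y (414, 356) pred (1, -25) seen (0, -24) 0.96
nearcorner (339, 516) pred (0, -22) seen (0, -22) 0.98
lip+y (147, 364) pred (-2, -22) seen (-3, -21) 0.99
tagcorner (205, 347) pred (-1, -23) seen (-12, -18) 0.76
tailtip (72, 303) pred (-2, -22) seen (-3, -20) 0.99
farcorner-y (462, 426) pred (1, -22) seen (1, -20) 0.97
```

Level within about 0.4° (clip end about 2 mm low at most). I go on with a gentle lift.

Emit:
carry_out:
  targets:
    - [[0,-3,0],[0,0,0]]
    - [[0,-6,0],[0,0,0]]
    - [[0,-9,0],[0,0,0]]
    - [[0,-11,0],[0,0,0]]
    - [[0,-12,0],[0,0,0]]
    - [[0,-12,0],[0,0,0]]
    - [[0,-11,0],[0,0,0]]
    - [[0,-8,0],[0,0,0]]
    - [[0,-5,0],[0,0,0]]
    - [[0,-3,0],[0,0,0]]
    - [[0,0,0],[0,0,0]]
    - [[0,0,0],[0,0,0]]
  squeeze: 60

```text
time_s: 20.05
tool_pos: [0.5565, -0.0443, 0.2151]
tool_rot: [-90.0, 0.0, 1.7]
force: [0.2, 0.0, -6.5]
grip_width: 0.0129
```

Emit:
carry_out:
  targets:
    - [[0,0,0],[0,0,0]]
    - [[0,0,0],[0,0,0]]
    - [[0,0,0],[0,0,0]]
    - [[0,0,0],[0,0,0]]

```text
time_s: 20.45
tool_pos: [0.5568, -0.0444, 0.2155]
tool_rot: [-90.0, 0.0, 1.7]
force: [0.2, -0.0, -6.6]
grip_width: 0.0132
```

```bash
python3 - <<'E'
from tilt import *
o=env.get_obs();print(o['time_s'],o['tool_pos'],o['tool_rot'],o['force'],o['wrist_torque'],o['grip_width'],np.abs(o['joint_velocities']).max())
img=env.read_camera('side');save('s17',cv2.resize(img[100:300,160:360],None,fx=3,fy=3,interpolation=cv2.INTER_CUBIC))
feats('s14','s17',o['tool_pos'][2]-.1158,None)
save('w17',env.read_camera('wrist'))
save('t17',cv2.resize(env.read_camera('top')[180:310,170:370],None,fx=4,fy=4,interpolation=cv2.INTER_CUBIC))
E
```

```text
20.45 [ 0.55678997 -0.04441217  0.21546015] [-9.00013533e+01  5.75949809e-03  1.73209023e+00] [ 0.24500432 -0.01978977 -6.55046922] [-0.13511187 -0.05797996  0.02883549] 0.01323835303930622 0.1844253455781817
post_low-y (414, 356) pred (4, -131) seen (-16, -137) 0.81
nearcorner (339, 516) pred (1, -118) seen (0, -117) 0.97
lip+y (147, 364) pred (-8, -114) seen (-8, -112) 0.98
tagcorner (205, 347) pred (-6, -121) seen (-6, -120) 0.99
tailtip (72, 303) pred (-11, -115) seen (-34, -92) 0.8
farcorner-y (462, 426) pred (6, -116) seen (-14, -123) 0.82
```

View pics/s17.png

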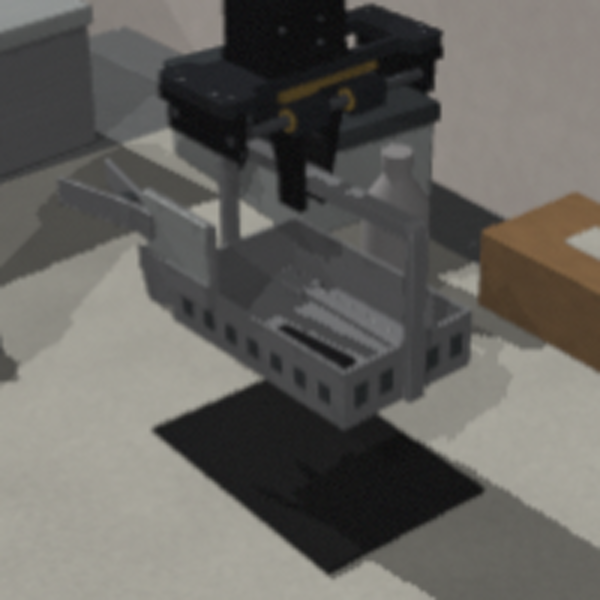

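View pics/w17.png

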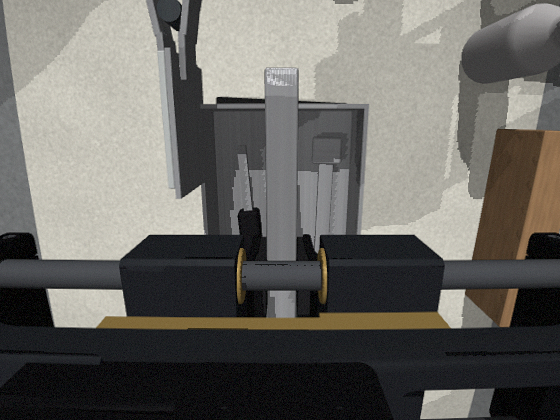

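View pics/t17.png

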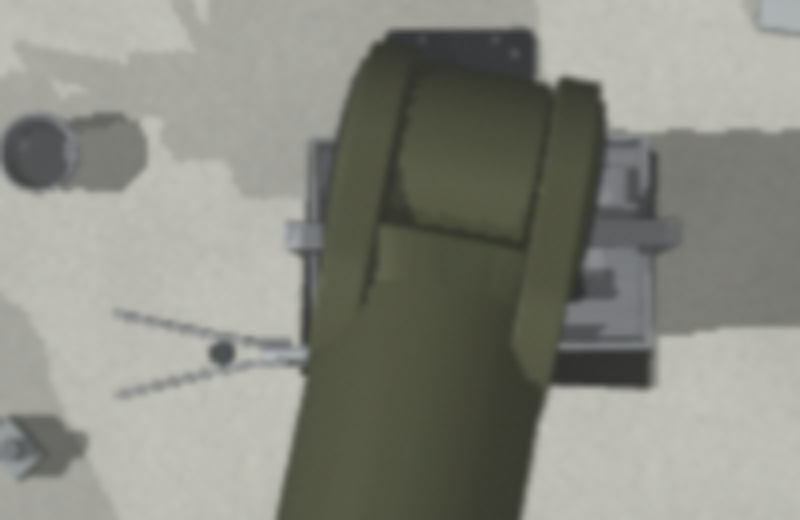

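The basket hangs 9.97 cm up with the clip on tab and tag and both instruments inside. The bar sits in the wrist view exactly as it did when gripped (end at row 68 both times), so it has not slipped. I hand in.

```bash
python3 - <<'E'
from h import *
o=env.get_obs();print(o['time_s'],o['tool_pos'],o['force'],o['wrist_torque'],o['grip_width'])
print(env.sign_off())
E
```

```text
20.6 [ 0.55679652 -0.04439938  0.21552645] [-0.1837272  -0.59322616 -7.49793844] [-0.11447822 -0.02534856 -0.00593305] 0.013097853263345295
the job is handed in; nothing more can be done
None
```

I squeezed the clip open by its tails and slid it over the free edge of tab and tag, with the edge about 18 mm ahead of the hinge. I then let it close, gripped the carrying bar at 60 N and lifted the basket straight up by 9.97 cm. I handed the job in at 20.6 s, with the gripper still holding the basket.

**What the last checks showed:**
- **Clip, tag and instruments:** the last pictures show the clip clamped on tab and tag, the tag in its pocket, and both instruments inside.
- **Level and grip:** the side view shows the basket level within about 0.5°. The bar has not slipped in the grip: its end sits at the same row in the wrist picture before and after the lift.
- **Load:** the wrist carries about 6.5 N of load.

**What disagreed or fell short:**
- **Cameras:** the wrist and top cameras differed by several millimetres, up to about 9 mm at the clip. I settled the final fits from relative views of clip and tab instead.
- **Clip shift:** the clip moved back about 2.5 mm as it closed.
- **Off-centre hold:** the centre of mass lies about 20 mm to the tag side of the grip, a moment of about 0.13 N m that the grip holds.
- **Tracking:** three of the six points I tracked in the last side picture matched poorly, so the level figure rests on the other three and the wrist view.

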